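Load circuit cards into the card cage and close its hood

TASK

Move every circuit card from the sloping stand into the card cage, one card upright on edge per slot, and push each down until it is fully home on the slot floor. Only when all the cards are home, put the cover hood over the cage and press it down until it is fully seated all round. Let go of everything and leave the other things on the bench where they are.

Things in the scene. Friction and masses are not known exactly. Their poses are not given: they have to be found in the camera images.
- cage: Card cage, fixed; place and yaw vary. Cream base flange 214 (own x) x 148 (own y) x 10 mm; on it an open tray 178 x 112 mm outside, top 45 mm above the bench. Four slots along own x at -72, -24, 24, 72 mm, each 13 mm wide along x and 103 mm along y for a card's width; slot floor 14 mm above the bench, guides between slots up to 39 mm. Origin: centre of the underside.
- conn0 (a joint): White connector in slot 0, a stiff slide that stays where it is pushed: at 0 m it stands 8 mm above the slot floor, so a card set in rests 8 mm too high; about 10 N down on the middle of the card's top edge slides it down; at 0.008 m the card is on the floor. No spring back.
- conn1 (a joint): White connector in slot 1, a stiff slide that stays where it is pushed: at 0 m it stands 8 mm above the slot floor, so a card set in rests 8 mm too high; about 10 N down on the middle of the card's top edge slides it down; at 0.008 m the card is on the floor. No spring back.
- conn2 (a joint): White connector in slot 2, a stiff slide that stays where it is pushed: at 0 m it stands 8 mm above the slot floor, so a card set in rests 8 mm too high; about 10 N down on the middle of the card's top edge slides it down; at 0.008 m the card is on the floor. No spring back.
- conn3 (a joint): White connector in slot 3, a stiff slide that stays where it is pushed: at 0 m it stands 8 mm above the slot floor, so a card set in rests 8 mm too high; about 10 N down on the middle of the card's top edge slides it down; at 0.008 m the card is on the floor. No spring back.
- catch (a joint): Black catch frame lying on the flange around the tray, a stiff slide that stays where it is pushed: at 0 m its top is 18 mm above the bench, so a hood set down rests 8 mm too high; about 14 N down on the middle of the hood slides it down; at 0.008 m the hood's rim stands on the flange, 10 mm above the bench. No spring back.
- slot0 (a point): Card slot 0: the point at the centre of the slot's hard floor, axes as the cage. A card fully home has its origin here.
- slot1 (a point): Card slot 1: the point at the centre of the slot's hard floor, axes as the cage. A card fully home has its origin here.
- slot2 (a point): Card slot 2: the point at the centre of the slot's hard floor, axes as the cage. A card fully home has its origin here.
- slot3 (a point): Card slot 3: the point at the centre of the slot's hard floor, axes as the cage. A card fully home has its origin here.
- stand: Grey sloping stand, fixed, place and yaw vary: 225 (own x) x 120 (own y) mm, walls 52 mm tall. Four places in a row along own x, 50 mm apart; cards in it lean 0.35 rad, tops towards its own -x, bottoms 30 mm above the bench; its backs and lips reach at most 30 mm up a card, the upper 40 mm is free. Draw a card out along its own z. Origin: centre of the underside.
- card0: Plug-in circuit card in an aluminium carrier: plate 10 mm thick (own x), 100 mm wide (own y), 70 mm tall (own z, up; brass contact strip along the bottom), 0.14 kg; may go in either way round. Origin: centre of its bottom edge. Starts in the stand, leaning 0.35 rad. May be absent.
- card1: Plug-in circuit card in an aluminium carrier: plate 10 mm thick (own x), 100 mm wide (own y), 70 mm tall (own z, up; brass contact strip along the bottom), 0.14 kg; may go in either way round. Origin: centre of its bottom edge. Starts in the stand, leaning 0.35 rad. May be absent.
- card2: Plug-in circuit card in an aluminium carrier: plate 10 mm thick (own x), 100 mm wide (own y), 70 mm tall (own z, up; brass contact strip along the bottom), 0.14 kg; may go in either way round. Origin: centre of its bottom edge. Starts in the stand, leaning 0.35 rad. May be absent.
- card3: Plug-in circuit card in an aluminium carrier: plate 10 mm thick (own x), 100 mm wide (own y), 70 mm tall (own z, up; brass contact strip along the bottom), 0.14 kg; may go in either way round. Origin: centre of its bottom edge. Starts in the stand, leaning 0.35 rad. May be absent.
- hood: Cream cover, open below, 192 (own x) x 126 (own y) mm, 84 mm tall, walls 4 mm, 0.3 kg, standing on the bench. Black grip ridge on top, centred, along own x: 90 x 14 mm, top at 112 mm. Origin: centre of the open underside. Goes over the tray (3 mm spare each side), long side along the cage's x, either way round; origin over the cage's: 18 mm above it when set down, 10 mm when seated.
- multimeter: Bystander: black multimeter lying flat, 150 x 75 x 32 mm; origin: centre of underside.
- breadboard: Bystander: white breadboard lying flat, 85 x 55 x 10 mm; origin: centre of underside.
- jar: Bystander: clear screw jar, 52 mm across, 70 mm tall; origin: centre of underside.
- screwdriver: Bystander: screwdriver lying down, 180 mm long along own x; origin about its middle, underside.
- battery_box: Bystander: white battery box, 60 x 85 x 25 mm; origin: centre of underside.
- tape_roll: Bystander: black roll of tape lying flat, 76 mm across, 19 mm tall; origin: centre of underside.
Not all that is in view belongs to the job. What is shaped like the card1 but pink is not meant.

How it is judged:
By the outcome, as a careful person would: the job done as asked, in the order asked, and still so for the second after the job is handed in, with the robot touching nothing.
Of card0, card1, card2, card3 only 3 to 4 are there at a start; the rules pass over those that are not, and their reading is None.
At some moment in a run one of hood may be knocked a few centimetres aside while the robot is not near it.
It also fails if it takes over 210 s, if anything falls off the work surface, if the arm or the gripper's body presses on something with over 40 N, if the wrist force passes 120 N, or if a joint passes its speed limit or range.

ROBOT

A 6-joint arm with a two-finger parallel gripper is mounted at the origin on the work surface. World frame = base frame: x ahead of the robot, y to its left, z up, the work surface at z = 0. Lengths are in mm, angles in rad, forces in N, time in s.
With the tool pointing down it reaches from about 250 to 725 mm from the base axis. Payload 9.7 kg.
Tool frame: the origin (TCP) lies at the very end of the fingers, on their centre line; the grasp point (between the pads) lies 19 mm behind it; z points along the fingers, y is the line along which they close (so a half turn about z gives the same grasp; the last joint's range is limited). The gripper opens to 85 mm and grips with 20 to 120 N. Pads are 22 mm wide; open, the fingers measure 114 mm over their backs; the gripper's body (76 mm by 85 mm) begins 54 mm behind the grasp point. The pads swing forward as they close: fully open they stand 13 mm farther back than shut.
Start: joints at [-1.273, 0.087, 0.176, 1.66, 0, 1.571], TCP at [161.377, -525.789, 231.284] pointing down, gripper open.
Joint ranges: [-3.13, 3.13], [-0.85, 1.81], [-1.15, 1.24], [-2.2, 2.28], [-1.44, 1.52], [-3.14, 3.14]. Speed limits (rad/s): [2.22, 2.22, 2.57, 3.14, 3.14, 3.14].

INTERFACE

Orientations are given as a unit quaternion [x, y, z, w].
In Python, from workcell import r, vision gives the robot as it stands.
- The arm moves only by the tool apply_moves, never from a script. Its argument "increments" is a list of rows, each an object of numbers: "dx", "dy", "dz": the shift along the tool's x, y, z normalised to -1 to 1, where 1 is 0.4 m; "ax", "ay", "az": the turn, a rotation vector about the tool's x, y, z normalised to -1 to 1, where 1 is pi rad; "jaw": the opening, from -1 (shut) to 1 (fully open). In form: [{"dx": .., "dy": .., "dz": .., "ax": .., "ay": .., "az": .., "jaw": ..}, ...]. A call has 1 to 12 rows; each row is the pose to reach, as a shift and turn from the pose commanded when the call began, along the tool's axes at that moment, turning the shorter way round; what a row does not reach only later rows make up. A row lasts 1/8 s, in which the tool goes at most 62.5 mm and 10.7 degrees, less where a joint would pass 70% of its speed; a pose out of reach is approached as far as the arm can. A call with a number of a shift or a turn outside -1 to 1 is refused whole. A call with a gripper value outside its range is refused whole. The fingers move at their own pace and stop on an object; "force" is the grip in N (left out, the last holds). Time passes only in rows, so rows that repeat a pose let the fingers close. It gives the time, the measured TCP pose, the force, the opening and the grip force at its end, in the units of the state.
- r.get_obs(): the state, without advancing time (a new reading comes with each control period).
- vision.camera(name): name is "scene" or "top"; returns a dict with "pixels" (384x512x3 uint8, blue, green, red), "fov_y" (degrees; the focal length in pixels is half the picture's height over the tangent of half this angle, whatever the lens; pixels are square), "cx", "cy" (the principal point, pixels), "D" ([k1, k2, p1, p2, k3] as OpenCV has them; the pictures are not rectified), "pose" (4x4, takes a point from camera to world coordinates). Camera axes: x right, y up, looking along -z (the intrinsics and any distortion apply to the point x, -y, -z); pixel columns grow to the right and rows downward; lengths in mm; the calibration is good to about 2 mm. A picture is of the moment at which its call begins. There is no depth.
- r.finish_job(): hands the job in; it is judged then, once.
The state is a dict: "t": time; "joint_pos": joint angles; "joint_velocities": joint speeds; "joint_torque": joint torques, N m; "tcp_pos": TCP position; "tool_rot": TCP orientation; "contact_force": force on the tool from outside, world axes, zero at the start; "moment": the same for the moment, N m; "width": finger opening in mm; "grip_force": force on a finger pad.
Only numpy, scipy, OpenCV 4.12 (cv2) and the standard library are available. Lean on these libraries where they do the work, as an engineer would, in place of code of your own. Each camera call takes 0.05 s, during which the arm holds its last target. There are 200 camera calls.

## Working session

There is one attempt and no reset: what is moved stays moved. The work goes in short steps, Python scripts to look and compute and a tool call to move; the robot and the scene stay as the last step left them, time stands still between calls to the robot, and variables do not carry over. Pictures are saved under pics/ and viewed, at most 14 in all, crops included, and the job is handed in when it is done.

Besides the shell and the picture viewer there is one more tool, called after ">>>" as name([rows], argument=value, ...), one row to a line, values as JSON. apply_moves: Moves the arm, as the interface text tells. Its arguments: {"type":"object","properties":{"increments":{"type":"array"},"force":{"type":"number"}},"required":["increments"]}

```bash
ls; mkdir -p pics; python3 - <<'E'
from workcell import r, vision
import cv2,pickle
o=r.get_obs();print({k:o[k] for k in('t','tcp_pos','tool_rot','width','contact_force')})
for n in('scene','top'):
    c=vision.camera(n);pickle.dump(c,open(n+'.pkl','wb'))
    print(n,c['fov_y'],c['cx'],c['cy'],c['D'],c['pose'])
    cv2.imwrite(f'pics/{n}0.png',cv2.resize(c['pixels'],(768,576),interpolation=cv2.INTER_CUBIC))
E
```

```text
pics
{'t': 0.0, 'tcp_pos': array([ 161.34325961, -525.57856531,  230.59539269]), 'tool_rot': array([ 9.88932172e-01,  1.48366983e-01, -8.35995904e-05, -6.25510672e-04]), 'width': 85.60907225652562, 'contact_force': array([-0.97338561, -0.25124998,  0.36192905])}
scene 45.38309498799555 246.47253686126174 193.81080271829538 [-0.18806117  0.          0.          0.          0.        ] [[-1.20627732e-01 -5.37935957e-01  8.34310408e-01  1.75203742e+03]
 [ 9.92546628e-01 -8.00248747e-02  9.19087079e-02  1.18531814e+02]
 [ 1.73245871e-02  8.39178721e-01  5.43579739e-01  8.81297088e+02]
 [ 0.00000000e+00  0.00000000e+00  0.00000000e+00  1.00000000e+00]]
top 50.693255931296335 254.77494309470694 194.32020153279382 [-0.02543412  0.          0.          0.          0.        ] [[-1.30263057e-02  9.86683489e-01 -1.62129603e-01  3.45374579e+02]
 [-9.99910950e-01 -1.33240521e-02 -7.49255599e-04 -9.95635562e+00]
 [-2.89950141e-03  1.62105405e-01  9.86769188e-01  1.21770557e+03]
 [ 0.00000000e+00  0.00000000e+00  0.00000000e+00  1.00000000e+00]]
```

View pics/scene0.png

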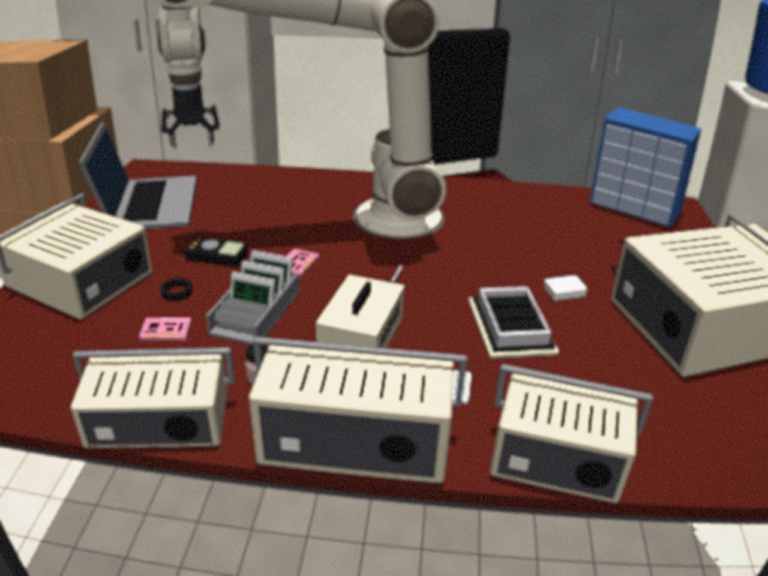

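View pics/top0.png

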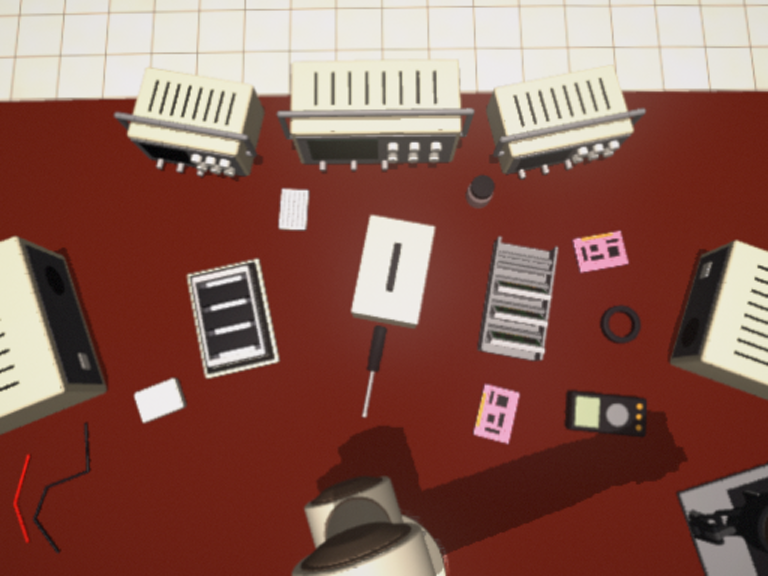

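```bash
cat > h.py <<'E'
import cv2,pickle,numpy as np
def K(c):
    f=192/np.tan(np.radians(c['fov_y']/2));return np.array([[f,0,c['cx']],[0,f,c['cy']],[0,0,1]])
def ray(c,uv):
    p=cv2.undistortPoints(np.float64(uv).reshape(-1,1,2),K(c),np.array(c['D']))[:,0]
    d=np.c_[p[:,0],-p[:,1],-np.ones(len(p))]@c['pose'][:3,:3].T
    return c['pose'][:3,3],d
def onz(c,uv,z):
    o,d=ray(c,uv);return o+d*((z-o[2])/d[:,2])[:,None]
def proj(c,P):
    P=np.float64(P).reshape(-1,3);q=(P-c['pose'][:3,3])@c['pose'][:3,:3]
    q=q*[1,-1,-1];return cv2.projectPoints(q,np.zeros(3),np.zeros(3),K(c),np.array(c['D']))[0][:,0]
def tri(c1,u1,c2,u2):
    o1,d1=ray(c1,u1);o2,d2=ray(c2,u2);out=[]
    for a,b in zip(d1,d2):
        s=np.linalg.lstsq(np.c_[a,-b],o2-o1,rcond=None)[0]
        p,q=o1+s[0]*a,o2+s[1]*b;out.append(np.r_[(p+q)/2,np.linalg.norm(p-q)])
    return np.array(out)
def load():return [pickle.load(open(n+'.pkl','rb')) for n in('top','scene')]
def crop(c,x,y,w,h,s):
    im=cv2.resize(c['pixels'][y:y+h,x:x+w],None,fx=s,fy=s,interpolation=cv2.INTER_CUBIC)
    for i in range(0,w,10):
        cv2.line(im,(i*s,0),(i*s,6 if (x+i)%50 else 14),(0,255,255),1)
        if i%20==0:cv2.putText(im,str(x+i),(i*s,24),0,.35,(0,255,255),1)
    for j in range(0,h,10):
        cv2.line(im,(0,j*s),(6,j*s),(0,255,255),1)
        if j%20==0:cv2.putText(im,str(y+j),(8,j*s+4),0,.35,(0,255,255),1)
    return im
E
python3 - <<'E'
from h import *
t,s=load()
a=np.hstack([crop(t,310,150,72,98,6),crop(s,130,160,60,98,6)])
cv2.imwrite('pics/stand.png',a)
b=np.hstack([crop(t,118,166,72,92,6),crop(s,305,182,61,92,6)])
cv2.imwrite('pics/cage.png',b)
E
```

```text
(no output)
```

View pics/stand.png

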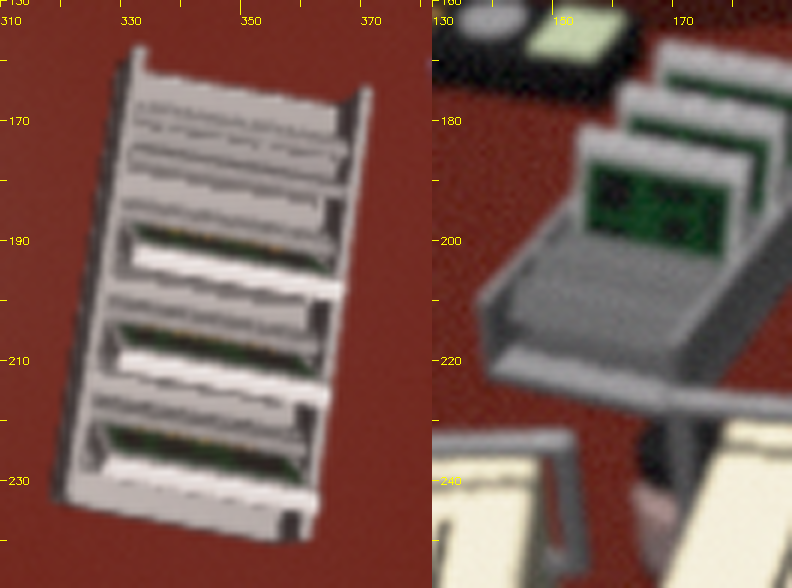

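View pics/cage.png

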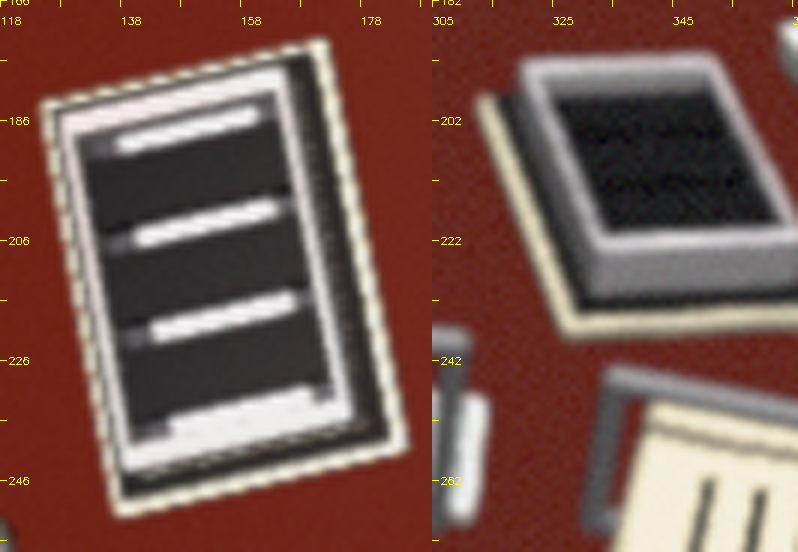

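```bash
cat >> h.py <<'E'
def comps(c,box,f,S=6,amin=8):
    """contours (full-image pixel coords) of mask f(bgr float) in box, upsampled"""
    x,y,w,h=box
    im=cv2.resize(c['pixels'][y:y+h,x:x+w],None,fx=S,fy=S,interpolation=cv2.INTER_CUBIC).astype(float)
    m=f(im).astype(np.uint8)*255
    cs,_=cv2.findContours(m,cv2.RETR_EXTERNAL,cv2.CHAIN_APPROX_NONE)
    return [ (k[:,0]+.5)/S-.5+[x,y] for k in cs if cv2.contourArea(k)/S/S>amin]
def rect(P):
    (cx,cy),(a,b),_=r=cv2.minAreaRect(np.float32(P[:,:2]));bx=cv2.boxPoints(r)
    e=[bx[1]-bx[0],bx[2]-bx[1]];e=max(e,key=np.linalg.norm)
    return np.round([cx,cy,max(a,b),min(a,b)],1),round(float(np.arctan(e[1]/e[0])),4)
notred=lambda i:(i[...,2]-i[...,1])<i[...,2]*.45
white=lambda i:i.min(-1)>170
E
python3 - <<'E'
from h import *
t,s=load()
print('cards top');
for k in comps(t,(322,185,50,55),lambda i:i.min(-1)>195):print(np.round(k.mean(0),1),rect(onz(t,k,95.8)), rect(k))
print('conn')
for k in comps(t,(118,166,72,92),white,amin=20):print(rect(onz(t,k,22)),rect(k))
print('flange');
for k in comps(t,(118,166,72,92),notred,amin=500):print(rect(onz(t,k,10)))
print('hood')
for k in comps(t,(228,138,66,84),lambda i:i.min(-1)>140,amin=500):print(rect(onz(t,k,84)))
for k in comps(t,(240,150,45,55),lambda i:i.max(-1)<110,amin=5):print('ridge',rect(onz(t,k,112)),rect(k))
print('stand')
for k in comps(t,(310,150,72,98),notred,amin=500):print(rect(onz(t,k,52)))
print('scene cards')
for k in comps(s,(150,163,48,50),lambda i:(i.min(-1)>120),amin=10):print(np.round(k.mean(0),1),rect(k))
for k in comps(s,(150,163,48,50),lambda i:(i[...,1]>i[...,2]+12),amin=10):print('g',np.round(k.mean(0),1),rect(k))
cv2.imwrite('pics/m.png',np.hstack([crop(s,150,160,55,60,7),crop(t,322,185,50,60,7)]))
E
```

```text
cards top
[344.8 230.4] (array([ 425.1, -256.4,   97.8,    9.1]), 1.3762) (array([344.7, 230.4,  35.5,   3.3]), 0.1799)
[347.  212.6] (array([ 474.5, -265.3,   96.5,    8.9]), 1.3751) (array([347. , 212.7,  34.8,   3.2]), 0.1799)
[349.5 195.1] (array([ 523.6, -274.3,   96.7,    8.7]), 1.3802) (array([349.3, 195.2,  34.6,   3. ]), 0.174)
conn
(array([498.9, 299.3, 182. , 115.1]), 0.2158) (array([151.3, 210.3,  60.9,  39.2]), 1.3728)
(array([474.1, 237.3, 251.7, 120.5]), -0.3762) (array([171.8, 219.1,  85.2,  40.3]), -1.172)
flange
(array([496.2, 292.9, 220. , 154.9]), 0.2146)
hood
(array([576.2, -30. , 194.2, 128. ]), -0.1981)
ridge (array([574. , -30.2,  90.6,  11.2]), -0.1965) (array([262.1, 177.7,  31.9,   4. ]), -1.3858)
stand
(array([ 521.9, -273.1,  233.2,  130.9]), -0.1912)
scene cards
[179.2 183.7] (array([175.8, 182.5,  52.8,  34.5]), -0.8889)
[154.3 165.2] (array([155.1, 165.8,  11. ,   6.5]), 0.0)
g [167.3 194.5] (array([167. , 194.6,  25. ,  12.7]), 0.2094)
g [182.3 186.7] (array([182.6, 186.6,  15.4,   8.4]), 1.0122)
g [168.6 180.9] (array([168.6, 181.2,  12.1,   2.8]), 0.1865)
g [182.8 177. ] (array([181.9, 176.1,  25.9,  10.4]), 0.5861)
```

View pics/m.png

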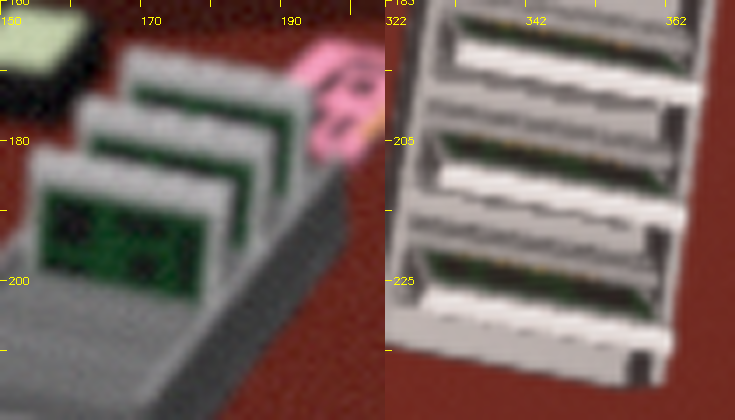

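```bash
python3 - <<'E'
from h import *
t,s=load()
print('rim')
for k in comps(t,(118,166,72,92),white,amin=20):
    if rect(k)[0][0]<160:print(rect(onz(t,k,45)))
for b in((135,196,30,14),(137,210,31,16),(132,180,29,14)):
    for k in comps(t,b,white,amin=8):print('conn',b,rect(onz(t,k,22)))
for b in((128,180,45,66),):
    x,y,w,h=b;S=6
    im=cv2.resize(t['pixels'][y:y+h,x:x+w],None,fx=S,fy=S,interpolation=cv2.INTER_CUBIC)
    cs,hi=cv2.findContours((im.min(-1)>120).astype(np.uint8),cv2.RETR_LIST,cv2.CHAIN_APPROX_NONE)
    for k in cs:
        if cv2.contourArea(k)>300:
            k=(k[:,0]+.5)/S-.5+[x,y];print('L',rect(onz(t,k,22)),rect(onz(t,k,45)))
print('card tops',tri(t,[(349.3,195.2),(347,212.7),(344.7,230.4)],s,[(168.3,186.2),(175.2,178.8),(181.3,171.5)]).round(1))
# rim corners both views
print('rim tri',tri(t,[(128,189)],s,[(320.5,192)]).round(1))
C=np.array([498,297,0]);ex=np.array([np.cos(.2158),np.sin(.2158),0]);ey=np.array([-ex[1],ex[0],0])
for z,a,b in((10,107,74),(45,89,56)):
    Q=[C+ex*i*a+ey*j*b+[0,0,z] for i in(1,-1) for j in(1,-1)]
    print(z,'top',proj(t,Q).round(1).tolist(),'scene',proj(s,Q).round(1).tolist())
print('ridge',tri(t,[(262.1,177.7)],s,[(240.5,198)]).round(1))
from workcell import r;o=r.get_obs();print(proj(t,[o['tcp_pos']]),proj(s,[o['tcp_pos']]))
E
```

```text
rim
(array([495.9, 293.4, 178.5, 112.9]), 0.2158)
conn (135, 196, 30, 14) (array([520.7, 298.8,  70.8,   9.4]), -1.359)
conn (137, 210, 31, 16) (array([473.4, 288.7,  70.9,  10. ]), -1.3547)
conn (132, 180, 29, 14) (array([568.1, 308.9,  71.3,   8.8]), -1.353)
conn (132, 180, 29, 14) (array([582.6, 318.7,  89.3,  11.5]), -1.3549)
L (array([396.2, 259.1,  51.1,   8.9]), -1.3654) (array([395.2, 253.9,  50.2,   8.7]), -1.3654)
L (array([473.6, 288.6,  74.9,  12.7]), -1.3615) (array([471.2, 282.9,  73.4,  12.4]), -1.3615)
L (array([520.8, 298.8,  75.5,  11.8]), -1.356) (array([517.4, 292.8,  74.1,  11.6]), -1.356)
L (array([568.5, 309.1,  75.1,  12.3]), -1.353) (array([564.2, 303. ,  73.7,  12.1]), -1.353)
L (array([497.5, 302.6, 187.7, 126.5]), 0.2201) (array([494.5, 296.6, 184.1, 124.1]), 0.2201)
L (array([587.1, 352.3,  44.9,   5.5]), -1.3526) (array([582.5, 345.3,  44. ,   5.4]), -1.3526)
card tops [[ 524.8 -275.2   87.     2.3]
 [ 475.1 -265.5   86.6    3.8]
 [ 425.5 -256.6   87.1    3.7]]
rim tri [[544.1 271.2 143.6 118.4]]
10 top [[122.9, 182.2], [170.4, 171.3], [135.5, 251.3], [184.4, 240.0]] scene [[372.7, 233.9], [327.3, 236.4], [353.5, 196.7], [312.7, 198.3]]
45 top [[126.1, 184.4], [163.2, 175.9], [136.9, 243.4], [174.9, 234.7]] scene [[367.4, 221.9], [332.9, 223.6], [351.5, 191.2], [319.9, 192.4]]
ridge [[576.4 -29.8  98.2   1.1]]
[[476.01848626 336.51074255]] [[127.98611359 100.4993063 ]]
```

```bash
cat >> h.py <<'E'
import json,os
from scipy.spatial.transform import Rotation as Ro
def Rt(yaw,tilt=0):
    """tool: y along azimuth yaw (tilted), z down, leaning to +ex by tilt"""
    ex=np.array([np.cos(yaw),np.sin(yaw),0]);Z=np.array([0,0,1.])
    z=np.sin(tilt)*ex-np.cos(tilt)*Z;y=np.cos(tilt)*ex+np.sin(tilt)*Z
    return np.c_[np.cross(y,z),y,z]
def cur():
    if os.path.exists('cmd.json'):
        a=json.load(open('cmd.json'));return np.array(a[0]),np.array(a[1])
    return np.array([161.377,-525.789,231.284]),Rt(-1.273)
def plan(*wps,save=True):
    """wps (pos,R,jaw,nrows) ; one call"""
    p0,R0=cur();n=0
    for p,R,j,k in wps:
        d=np.round(R0.T@(np.asarray(p,float)-p0)/400,4)
        a=np.round(Ro.from_matrix(R0.T@R).as_rotvec()/np.pi,4);n+=k
        print(k,'x',dict(zip(('dx','dy','dz','ax','ay','az','jaw'),[*map(float,d),*map(float,a),j])))
    print('rows',n)
    p1=p0+R0@(d*400);R1=R0@Ro.from_rotvec(a*np.pi).as_matrix()
    if save:json.dump([p1.tolist(),R1.tolist()],open('cmd.json','w'))
TOPS=np.array([[425.1,-256.4,95.8],[474.5,-265.3,95.8],[523.6,-274.3,95.8]]);SY=-.192
CY=.213;CC=np.array([496.6,293.5,0])
E
python3 - <<'E'
from h import *
R=Rt(SY,.35);T=TOPS[0];print(R)
plan((T-60*R[:,2],R,-.06,11))
plan((T-5*R[:,2],R,-.06,4))
E
```

```text
[[ 1.90822524e-01  9.22111320e-01  3.36596907e-01]
 [ 9.81624554e-01 -1.79253472e-01 -6.54326252e-02]
 [-1.38777878e-17  3.42897807e-01 -9.39372713e-01]]
11 x {'dx': 0.7825, 'dy': -0.4746, 'dz': 0.1978, 'ax': -0.1003, 'ay': 0.0602, 'az': -0.3404, 'jaw': -0.06}
rows 11
4 x {'dx': -0.0, 'dy': 0.0, 'dz': 0.1375, 'ax': 0.0, 'ay': -0.0, 'az': -0.0, 'jaw': -0.06}
rows 4
```

>>> apply_moves([
  {"dx": 0.7825,"dy": -0.4746,"dz": 0.1978,"ax": -0.1003,"ay": 0.0602,"az": -0.3404,"jaw": -0.06},
  {"dx": 0.7825,"dy": -0.4746,"dz": 0.1978,"ax": -0.1003,"ay": 0.0602,"az": -0.3404,"jaw": -0.06},
  {"dx": 0.7825,"dy": -0.4746,"dz": 0.1978,"ax": -0.1003,"ay": 0.0602,"az": -0.3404,"jaw": -0.06},
  {"dx": 0.7825,"dy": -0.4746,"dz": 0.1978,"ax": -0.1003,"ay": 0.0602,"az": -0.3404,"jaw": -0.06},
  {"dx": 0.7825,"dy": -0.4746,"dz": 0.1978,"ax": -0.1003,"ay": 0.0602,"az": -0.3404,"jaw": -0.06},
  {"dx": 0.7825,"dy": -0.4746,"dz": 0.1978,"ax": -0.1003,"ay": 0.0602,"az": -0.3404,"jaw": -0.06},
  {"dx": 0.7825,"dy": -0.4746,"dz": 0.1978,"ax": -0.1003,"ay": 0.0602,"az": -0.3404,"jaw": -0.06},
  {"dx": 0.7825,"dy": -0.4746,"dz": 0.1978,"ax": -0.1003,"ay": 0.0602,"az": -0.3404,"jaw": -0.06},
  {"dx": 0.7825,"dy": -0.4746,"dz": 0.1978,"ax": -0.1003,"ay": 0.0602,"az": -0.3404,"jaw": -0.06},
  {"dx": 0.7825,"dy": -0.4746,"dz": 0.1978,"ax": -0.1003,"ay": 0.0602,"az": -0.3404,"jaw": -0.06},
  {"dx": 0.7825,"dy": -0.4746,"dz": 0.1978,"ax": -0.1003,"ay": 0.0602,"az": -0.3404,"jaw": -0.06},
])

```text
t: 1.48
tcp_pos: [404.6, -253.1, 152.2]
tool_rot: [0.76, 0.626, 0.111, 0.134]
contact_force: [-0.0, 0.3, 0.7]
width: 40.2
grip_force: 0.0
```

>>> apply_moves([
  {"dz": 0.1375,"jaw": -0.06},
  {"dz": 0.1375,"jaw": -0.06},
  {"dz": 0.1375,"jaw": -0.06},
  {"dz": 0.1375,"jaw": -0.06},
])

```text
invalid input
```

```bash
python3 - <<'E'
from h import *
from workcell import r,vision
o=r.get_obs();print(o['t'],o['tcp_pos'],cur()[0],o['width'],o['contact_force'],Ro.from_quat(o['tool_rot']).as_matrix().round(3))
c={n:vision.camera(n) for n in('scene','top')}
cv2.imwrite('pics/g1.png',np.hstack([crop(c['top'],300,170,80,95,5),crop(c['scene'],135,115,75,95,5)]))
print(proj(c['top'],[o['tcp_pos']]),proj(c['scene'],[o['tcp_pos']]))
E
```

```text
1.475 [ 404.64054497 -253.11882587  152.23636609] [ 423.41236326 -256.06471245  100.49879918] 40.23009754479849 [-0.03149686  0.2974833   0.67580653] [[ 0.192  0.922  0.336]
 [ 0.981 -0.181 -0.066]
 [ 0.     0.343 -0.939]]
[[348.40923671 236.66372414]] [[182.13742527 151.87349713]]
```

View pics/g1.png

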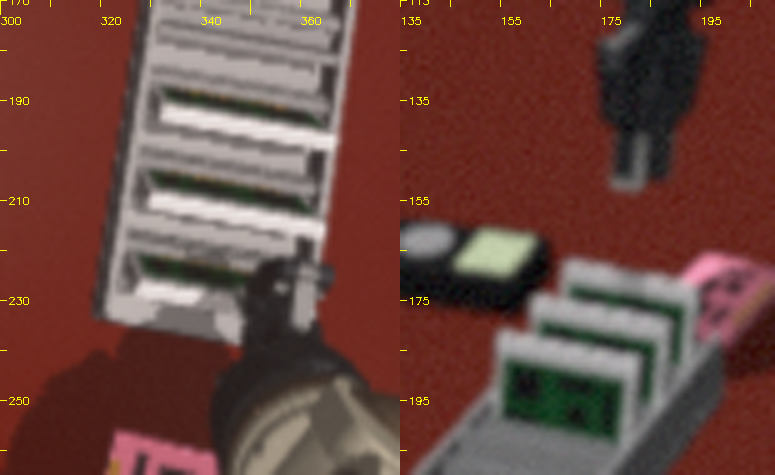

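>>> apply_moves([
  {"dx": 0,"dy": 0,"dz": 0.1375,"ax": 0,"ay": 0,"az": 0,"jaw": -0.06},
  {"dx": 0,"dy": 0,"dz": 0.16,"ax": 0,"ay": 0,"az": 0,"jaw": -0.06},
  {"dx": 0,"dy": 0,"dz": 0.19,"ax": 0,"ay": 0,"az": 0,"jaw": -0.06},
  {"dx": 0,"dy": 0,"dz": 0.22,"ax": 0,"ay": 0,"az": 0,"jaw": -0.06},
  {"dx": 0,"dy": 0,"dz": 0.22,"ax": 0,"ay": 0,"az": 0,"jaw": -0.06},
  {"dx": 0,"dy": 0,"dz": 0.22,"ax": 0,"ay": 0,"az": 0,"jaw": -0.06},
])

```text
t: 2.33
tcp_pos: [434.7, -258.4, 70.3]
tool_rot: [0.76, 0.626, 0.111, 0.135]
contact_force: [0.3, 0.3, -0.8]
width: 39.9
grip_force: 0.0
```

>>> apply_moves([
  {"dx": 0,"dy": 0,"dz": 0,"ax": 0,"ay": 0,"az": 0,"jaw": -1},
  {"dx": 0,"dy": 0,"dz": 0,"ax": 0,"ay": 0,"az": 0,"jaw": -1},
  {"dx": 0,"dy": 0,"dz": 0,"ax": 0,"ay": 0,"az": 0,"jaw": -1},
  {"dx": 0,"dy": 0,"dz": 0,"ax": 0,"ay": 0,"az": 0,"jaw": -1},
  {"dx": 0,"dy": 0,"dz": 0,"ax": 0,"ay": 0,"az": 0,"jaw": -1},
  {"dx": 0,"dy": 0,"dz": 0,"ax": 0,"ay": 0,"az": 0,"jaw": -1},
], force=40)

```text
t: 3.08
tcp_pos: [435.1, -258.5, 70.3]
tool_rot: [0.76, 0.626, 0.111, 0.135]
contact_force: [4.7, -1.0, 4.5]
width: 9.1
grip_force: 43.8
```

```bash
python3 - <<'E'
from h import *
R=Rt(SY,.35);T=TOPS[0]
json.dump([(T+28*R[:,2]).tolist(),R.tolist()],open('cmd.json','w'))
Rc=Rt(CY)
S2=np.array([520.7,298.8,0])
plan((T-112*R[:,2],R,-1,5))
plan((np.r_[420,-100,235],Rc,-1,5),(S2+[0,0,235],Rc,-1,7))
plan((S2+[0,0,145],Rc,-1,4))
E
```

```text
5 x {'dx': 0.0, 'dy': -0.0, 'dz': -0.35, 'ax': 0.0, 'ay': 0.0, 'az': 0.0, 'jaw': -1}
rows 5
5 x {'dx': 0.3814, 'dy': 0.0375, 'dz': -0.0768, 'ax': 0.1099, 'ay': 0.0226, 'az': -0.1276, 'jaw': -1}
7 x {'dx': 1.4081, 'dy': 0.0909, 'dz': -0.0573, 'ax': 0.1099, 'ay': 0.0226, 'az': -0.1276, 'jaw': -1}
rows 12
4 x {'dx': -0.0, 'dy': 0.0, 'dz': 0.225, 'ax': -0.0, 'ay': -0.0, 'az': 0.0, 'jaw': -1}
rows 4
```

>>> apply_moves([
  {"dx": 0,"dy": 0,"dz": -0.05,"ax": 0,"ay": 0,"az": 0,"jaw": -1},
  {"dx": 0,"dy": 0,"dz": -0.15,"ax": 0,"ay": 0,"az": 0,"jaw": -1},
  {"dx": 0,"dy": 0,"dz": -0.25,"ax": 0,"ay": 0,"az": 0,"jaw": -1},
  {"dx": 0,"dy": 0,"dz": -0.35,"ax": 0,"ay": 0,"az": 0,"jaw": -1},
  {"dx": 0,"dy": 0,"dz": -0.35,"ax": 0,"ay": 0,"az": 0,"jaw": -1},
])

```text
t: 3.7
tcp_pos: [386.9, -249.4, 203.0]
tool_rot: [0.76, 0.626, 0.111, 0.135]
contact_force: [0.6, 0.3, -1.8]
width: 9.3
grip_force: 43.1
```

>>> apply_moves([
  {"dx": 0.3814,"dy": 0.0375,"dz": -0.0768,"ax": 0.1099,"ay": 0.0226,"az": -0.1276,"jaw": -1},
  {"dx": 0.3814,"dy": 0.0375,"dz": -0.0768,"ax": 0.1099,"ay": 0.0226,"az": -0.1276,"jaw": -1},
  {"dx": 0.3814,"dy": 0.0375,"dz": -0.0768,"ax": 0.1099,"ay": 0.0226,"az": -0.1276,"jaw": -1},
  {"dx": 0.3814,"dy": 0.0375,"dz": -0.0768,"ax": 0.1099,"ay": 0.0226,"az": -0.1276,"jaw": -1},
  {"dx": 0.3814,"dy": 0.0375,"dz": -0.0768,"ax": 0.1099,"ay": 0.0226,"az": -0.1276,"jaw": -1},
  {"dx": 0.3814,"dy": 0.0375,"dz": -0.0768,"ax": 0.1099,"ay": 0.0226,"az": -0.1276,"jaw": -1},
])

```text
t: 4.45
tcp_pos: [419.2, -100.7, 234.5]
tool_rot: [0.629, 0.778, -0.0, -0.0]
contact_force: [0.2, 0.5, -1.4]
width: 9.2
grip_force: 43.0
```

>>> apply_moves([
  {"dx": 0.9213,"dy": 0.4568,"dz": 0,"ax": 0,"ay": 0,"az": 0,"jaw": -1},
  {"dx": 0.9213,"dy": 0.4568,"dz": 0,"ax": 0,"ay": 0,"az": 0,"jaw": -1},
  {"dx": 0.9213,"dy": 0.4568,"dz": 0,"ax": 0,"ay": 0,"az": 0,"jaw": -1},
  {"dx": 0.9213,"dy": 0.4568,"dz": 0,"ax": 0,"ay": 0,"az": 0,"jaw": -1},
  {"dx": 0.9213,"dy": 0.4568,"dz": 0,"ax": 0,"ay": 0,"az": 0,"jaw": -1},
  {"dx": 0.9213,"dy": 0.4568,"dz": 0,"ax": 0,"ay": 0,"az": 0,"jaw": -1},
  {"dx": 0.9213,"dy": 0.4568,"dz": 0,"ax": 0,"ay": 0,"az": 0,"jaw": -1},
  {"dx": 0.9213,"dy": 0.4568,"dz": 0,"ax": 0,"ay": 0,"az": 0,"jaw": -1},
  {"dx": 0.9213,"dy": 0.4568,"dz": 0.225,"ax": 0,"ay": 0,"az": 0,"jaw": -1},
  {"dx": 0.9213,"dy": 0.4568,"dz": 0.225,"ax": 0,"ay": 0,"az": 0,"jaw": -1},
  {"dx": 0.9213,"dy": 0.4568,"dz": 0.225,"ax": 0,"ay": 0,"az": 0,"jaw": -1},
  {"dx": 0.9213,"dy": 0.4568,"dz": 0.225,"ax": 0,"ay": 0,"az": 0,"jaw": -1},
])

```text
t: 5.95
tcp_pos: [521.4, 298.1, 147.2]
tool_rot: [0.629, 0.778, 0.001, 0.0]
contact_force: [0.2, 0.2, -0.8]
width: 9.2
grip_force: 42.9
```

```bash
python3 - <<'E'
from h import *
from workcell import r,vision
o=r.get_obs();print(o['t'],o['tcp_pos'],o['width'],o['contact_force'],Ro.from_quat(o['tool_rot']).as_matrix().round(3))
c={n:vision.camera(n) for n in('scene','top')}
for n in c:pickle.dump(c[n],open(n+'2.pkl','wb'))
cv2.imwrite('pics/h1.png',np.hstack([crop(c['top'],115,150,75,110,5),crop(c['scene'],300,130,75,110,5)]))
p=o['tcp_pos'];Rm=Ro.from_quat(o['tool_rot']).as_matrix()
# predicted card corners: top/bottom, +-50 width, +-5 thick
Q=[p+Rm@np.array([i,j,k]) for k in(-28,42) for i in(-50,50) for j in(-5,5)]
print(proj(c['top'],Q).round(1).tolist());print(proj(c['scene'],Q).round(1).tolist())
E
```

```text
5.95 [521.37737495 298.09591097 147.23508708] 9.21169857840238 [ 0.24352522  0.22183983 -0.79871123] [[-0.21   0.978  0.002]
 [ 0.978  0.21   0.001]
 [ 0.001  0.002 -1.   ]]
[[156.3, 191.8], [155.6, 188.1], [118.8, 200.2], [118.2, 196.5], [162.4, 195.9], [161.7, 192.5], [127.2, 203.9], [126.5, 200.4]]
[[332.9, 175.5], [333.7, 177.1], [364.0, 174.5], [365.0, 176.2], [330.3, 194.7], [331.1, 196.4], [360.7, 193.6], [361.6, 195.3]]
```

View pics/h1.png

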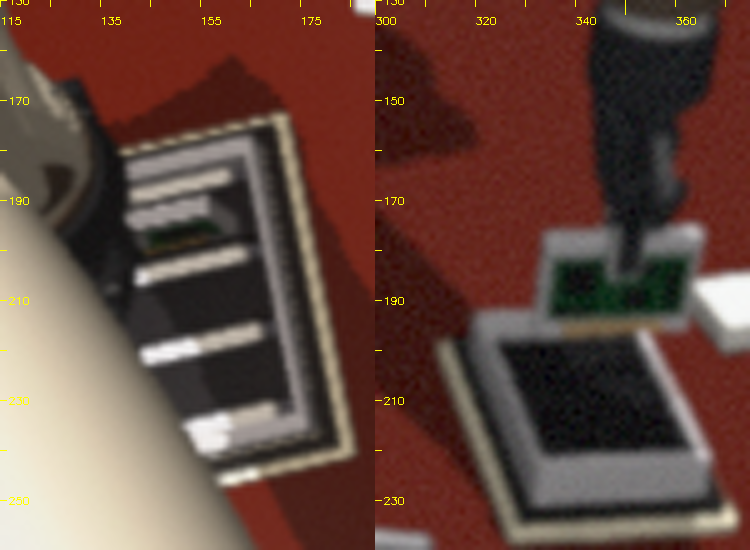

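```bash
cat >> h.py <<'E'
def cross(c,a,b,thr=None,n=300):
    """half-crossing position (pixels) of green channel along segment a->b"""
    t=np.linspace(0,1,n);P=np.outer(1-t,a)+np.outer(t,b)
    v=cv2.remap(c['pixels'][...,1].astype(np.float32),P[:,:1].astype(np.float32),P[:,1:].astype(np.float32),cv2.INTER_LINEAR)[:,0]
    h=(v[:15].mean()+v[-15:].mean())/2 if thr is None else thr
    s=np.nonzero(np.diff(np.sign(v-h)))[0]
    return P[s[np.argmax(abs(np.gradient(v)[s]))]] if len(s) else None
E
python3 - <<'E'
from h import *
from workcell import r
c={n:pickle.load(open(n+'2.pkl','rb')) for n in('scene','top')}
o=r.get_obs();p=o['tcp_pos'];Rm=Ro.from_quat(o['tool_rot']).as_matrix()
# scene: left/right edges at heights k along tool z, front face (j=+5 => larger x faces scene cam)
for k in(-20,-10,0,10):
    for i in(-50,50):
        q=proj(c['scene'],[p+Rm@np.array([i,5 if 1 else 0,k])])[0]
        g=cross(c['scene'],q-[4,0],q+[2.5 if i<0 else 4,0])
        print('scene',k,i,q.round(1),g)
for j in(-3,0,3):
    q=proj(c['top'],[p+Rm@np.array([i,j,-28]) for i in(-50,-40,-60)])
    g=cross(c['top'],q[1],q[2]);print('top',j,q[0].round(2),g)
q=proj(c['top'],[p+Rm@np.array([-44,j,-28]) for j in(-12,-5,5,12)]);print(q.round(1),cross(c['top'],q[0],(q[1]+q[2])/2),cross(c['top'],(q[1]+q[2])/2,q[3]))
q=proj(c['scene'],[p+Rm@np.array([0-30,5,k]) for k in(-40,-28,-22)]);print(q.round(1),cross(c['scene'],q[0],q[2]))
q=proj(c['scene'],[p+Rm@np.array([i,5,k]) for i in(-42,42) for k in(34,42,46)]);print(q.round(1),cross(c['scene'],q[0],q[2]),cross(c['scene'],q[3],q[5]))
# cage in scene: tray rim outer left/right edges at front (z=45), predicted from top
ex=np.array([np.cos(CY),np.sin(CY),0]);ey=np.array([-ex[1],ex[0],0])
for a in(60,80,-60):
  for b in(-74,74):
    q=proj(c['scene'],[CC+ex*a+ey*d+[0,0,10] for d in(b-9*np.sign(b),b,b+9*np.sign(b))])
    print('flange',a,b,q[1].round(2),cross(c['scene'],q[0],q[2]))
for b in(-50,0,50):
    q=proj(c['scene'],[CC+ex*d+ey*b+[0,0,10] for d in(102,107,130)]);print('flx',q[1].round(2),cross(c['scene'],q[0],q[2]))
E
```

```text
scene -20 -50 [333.6 179.4] [333.21930429 179.40180864]
scene -20 50 [364.8 178.4] [365.38387973 178.4094861 ]
scene -10 -50 [333.2 182.2] [331.8187871  182.20397087]
scene -10 50 [364.3 181.2] [365.83436357 181.18116454]
scene 0 -50 [332.8 185. ] [331.2241999  184.98531771]
scene 0 50 [363.8 183.9] [361.52414281 183.93270431]
scene 10 -50 [332.5 187.7] [331.32686072 187.74596128]
scene 10 50 [363.4 186.7] [362.83451063 186.66420477]
top -3 [155.97 190.95] [156.60589995 190.80485054]
top 0 [155.76 189.85] [156.36894478 189.70896428]
top 3 [155.54 188.75] [156.15728502 188.60843218]
[[154.4 194.8]
 [153.9 192.2]
 [153.2 188.5]
 [152.7 186. ]] [153.97660747 192.80318011] [152.87849731 187.05751647]
[[340.7 173.5]
 [340.2 176.9]
 [340.  178.6]] [340.44304197 175.4516928 ]
[[334.  194.2]
 [333.7 196.3]
 [333.6 197.4]
 [359.8 193.2]
 [359.4 195.4]
 [359.2 196.4]] [333.68484609 196.76150862] [359.3612661  195.66770295]
flange 60 -74 [322.66 226.9 ] [321.58346758 226.94692216]
flange 60 74 [367.03 224.71] [366.47365577 224.74296994]
flange 80 -74 [324.1  230.72] [323.36504794 230.76010109]
flange 80 74 [368.92 228.45] [368.12338419 228.49126421]
flange -60 -74 [314.62 205.59] [313.53176601 205.63272859]
flange -60 74 [356.44 203.88] [354.4478352 203.9672302]
flx [333.6  235.64] [334.61715126 238.22359947]
flx [349.06 234.83] [350.2536974  237.54115646]
flx [364.3  234.02] [365.53176123 236.56841122]
```

>>> apply_moves([
  {"dx": 0,"dy": -0.004,"dz": 0.06,"ax": 0,"ay": 0,"az": 0,"jaw": -1},
  {"dx": 0,"dy": -0.004,"dz": 0.13,"ax": 0,"ay": 0,"az": 0,"jaw": -1},
  {"dx": 0,"dy": -0.004,"dz": 0.13,"ax": 0,"ay": 0,"az": 0,"jaw": -1},
  {"dx": 0,"dy": -0.004,"dz": 0.13,"ax": 0,"ay": 0,"az": 0,"jaw": -1},
  {"dx": 0,"dy": -0.004,"dz": 0.13,"ax": 0,"ay": 0,"az": 0,"jaw": -1},
])

```text
t: 6.68
tcp_pos: [519.9, 298.9, 94.9]
tool_rot: [0.628, 0.778, 0.001, 0.0]
contact_force: [0.3, 0.3, -2.1]
width: 9.4
grip_force: 43.0
```

```bash
python3 - <<'E'
from h import *
from workcell import r,vision
R=Rt(CY);p=np.array([520.7,298.8,145])+R@np.array([0,-1.6,52]);json.dump([p.tolist(),R.tolist()],open('cmd.json','w'))
o=r.get_obs();print(o['t'],o['tcp_pos'],p,o['contact_force'])
c={n:vision.camera(n) for n in('scene','top')}
for n in c:pickle.dump(c[n],open(n+'3.pkl','wb'))
cv2.imwrite('pics/h2.png',np.hstack([crop(c['top'],134,176,44,60,9),crop(c['scene'],318,174,44,60,9)]))
p=o['tcp_pos'];Rm=Ro.from_quat(o['tool_rot']).as_matrix()
Q=[p+Rm@np.array([i,j,k]) for k in(-28,42) for i in(-50,50) for j in(-5,5)]
print(proj(c['top'],Q).round(1).tolist());print(proj(c['scene'],Q).round(1).tolist())
E
```

```text
6.675 [519.87234965 298.9165879   94.86630363] [519.13615818 298.46177112  93.        ] [ 0.27475132  0.32834114 -2.11923275]
[[160.7, 195.5], [160.0, 192.0], [124.9, 203.6], [124.2, 200.1], [166.2, 199.3], [165.5, 196.0], [132.5, 206.9], [131.9, 203.6]]
[[331.2, 189.7], [331.9, 191.4], [361.7, 188.6], [362.6, 190.3], [328.6, 208.2], [329.4, 209.9], [358.4, 206.9], [359.3, 208.6]]
```

View pics/h2.png

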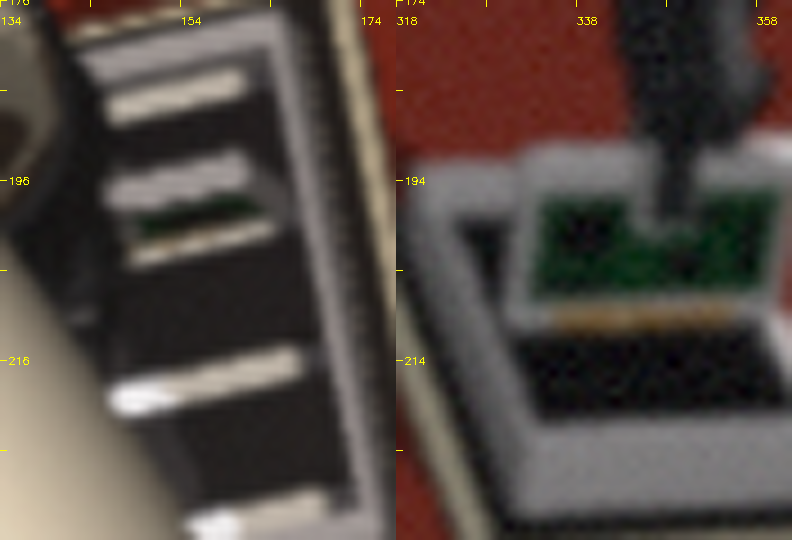

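```bash
python3 - <<'E'
from h import *
from workcell import r
c={n:pickle.load(open(n+'3.pkl','rb')) for n in('scene','top')};s,t=c['scene'],c['top']
t0,s0=load()
ex=np.array([np.cos(CY),np.sin(CY),0]);ey=np.array([-ex[1],ex[0],0])
def edge(c,a,b,z,w=7,dirn='y'):
    e,f=(ex,ey) if dirn=='y' else (ey,ex)
    P=[CC+e*a+f*(b+d)+[0,0,z] for d in(-w,0,w)];q=proj(c,P);g=cross(c,q[0],q[2])
    if g is None:return None
    u=(q[2]-q[0]);return round(float((g-q[1])@u/(u@u)*2*w),1)
print('scene left inner',[edge(s0,a,-51.5,45,5) for a in(-70,-50,-30,0,20,40,60,75)])
print('scene left outer/in z45',[edge(s0,a,-56,45,4) for a in(-70,-50,-30,0,20,40,60,75)])
print('scene right outer z45',[edge(s0,a,56,45,5) for a in(-70,-50,-30,0,20,40,60,75)])
print('scene flange right z10',[edge(s0,a,74,10,6) for a in(-70,-50,-30,0,20,40,60,75)])
for nm,k in(('top0',t0),):
    print(nm,'left(+y) inner',[edge(k,a,51.5,45,5) for a in(-60,-40,-10,10,40,55)])
    print('right(-y) inner',[edge(k,a,-51.5,45,5) for a in(-60,-40,-10,10,40,55)])
    print('+y outer',[edge(k,a,56,45,5) for a in(-60,-40,-10,10,40,55)],'-y outer',[edge(k,a,-56,45,3) for a in(-60,-40,-10,10,40,55)])
    print('+y flange',[edge(k,a,74,10,6) for a in(-60,-40,-10,10,40,55)],'-y fl',[edge(k,a,-74,10,6) for a in(-60,-40,-10,10,40,55)])
    print('+x outer',[edge(k,a,89,45,4,'x') for a in(-40,-20,0,20,40)],'-x outer',[edge(k,a,-89,45,4,'x') for a in(-40,-20,0,20,40)])
    print('+x flange',[edge(k,a,107,10,6,'x') for a in(-40,-20,0,20,40)],'-x flange',[edge(k,a,-107,10,6,'x') for a in(-40,-20,0,20,40)])
    for d in(-72,-24,24,72):print('conn',d,[(edge(k,a,d-5,22,5,'x'),edge(k,a,d+5,22,5,'x')) for a in(-20,0,20)])
    print('conn ends',[(edge(k,d,-36,22,6),edge(k,d,36,22,6)) for d in(-24,24,72)])
E
```

```text
scene left inner [-3.8, 3.8, 3.8, 3.6, 3.9, 3.8, 3.7, 4.3]
scene left outer/in z45 [-0.8, -0.9, -0.7, -0.9, -0.7, -0.7, -0.6, -0.7]
scene right outer z45 [3.8, 4.0, 3.9, 4.4, 4.7, 4.0, 3.7, 2.9]
scene flange right z10 [-4.4, -3.4, -3.4, -4.0, -4.3, 3.2, -1.4, -4.0]
top0 left(+y) inner [-2.1, -2.1, -2.1, -2.2, -1.9, -2.2]
right(-y) inner [1.6, 1.8, 1.8, 1.9, 2.0, 2.0]
+y outer [0.3, -5.0, -4.8, 1.4, -4.9, -0.1] -y outer [-0.9, -1.2, -1.1, -0.8, -0.8, -0.9]
+y flange [1.4, 1.0, 1.6, 1.2, 1.9, 2.1] -y fl [-1.6, -1.4, -1.3, -1.9, -1.7, -1.7]
+x outer [-0.8, -1.1, -1.3, -1.2, -1.1] -x outer [-0.6, -0.9, -0.6, -0.9, -0.6]
+x flange [2.1, 0.9, 2.2, 0.9, 1.9] -x flange [-2.3, -2.0, -2.2, -2.3, -2.2]
conn -72 [(-4.8, 0.6), (-2.9, 0.7), (-1.2, 0.7)]
conn -24 [(-0.3, 1.1), (-0.1, 0.4), (-0.1, 0.9)]
conn 24 [(0.5, 0.5), (0.4, 1.1), (0.6, 0.7)]
conn 72 [(1.1, 0.1), (1.2, 0.1), (1.2, 0.0)]
conn ends [(0.6, -0.3), (0.4, -0.7), (0.6, -0.5)]
```

>>> apply_moves([
  {"dx": 0,"dy": -0.0012,"dz": 0.01,"ax": 0,"ay": 0,"az": 0,"jaw": -1},
  {"dx": 0,"dy": -0.0012,"dz": 0.02,"ax": 0,"ay": 0,"az": 0,"jaw": -1},
  {"dx": 0,"dy": -0.0012,"dz": 0.03,"ax": 0,"ay": 0,"az": 0,"jaw": -1},
  {"dx": 0,"dy": -0.0012,"dz": 0.03,"ax": 0,"ay": 0,"az": 0,"jaw": -1},
])

```text
t: 7.28
tcp_pos: [518.6, 298.3, 80.5]
tool_rot: [0.628, 0.778, -0.0, -0.0]
contact_force: [0.4, -0.0, -1.3]
width: 9.0
grip_force: 43.0
```

>>> apply_moves([
  {"dx": 0,"dy": 0,"dz": 0.01,"ax": 0,"ay": 0,"az": 0,"jaw": -1},
  {"dx": 0,"dy": 0,"dz": 0.015,"ax": 0,"ay": 0,"az": 0,"jaw": -1},
  {"dx": 0,"dy": 0,"dz": 0.015,"ax": 0,"ay": 0,"az": 0,"jaw": -1},
  {"dx": 0,"dy": 0,"dz": 0.015,"ax": 0,"ay": 0,"az": 0,"jaw": -1},
])

```text
t: 7.78
tcp_pos: [518.6, 298.4, 75.1]
tool_rot: [0.628, 0.778, 0.0, -0.0]
contact_force: [1.5, 0.4, -1.3]
width: 9.4
grip_force: 43.0
```

>>> apply_moves([
  {"dx": 0,"dy": 0,"dz": 0.01,"ax": 0,"ay": 0,"az": 0,"jaw": -1},
  {"dx": 0,"dy": 0,"dz": 0.02,"ax": 0,"ay": 0,"az": 0,"jaw": -1},
  {"dx": 0,"dy": 0,"dz": 0.03,"ax": 0,"ay": 0,"az": 0,"jaw": -1},
  {"dx": 0,"dy": 0,"dz": 0.03,"ax": 0,"ay": 0,"az": 0,"jaw": -1},
], force=80)

```text
t: 8.28
tcp_pos: [518.8, 298.4, 63.2]
tool_rot: [0.628, 0.778, 0.0, 0.0]
contact_force: [0.6, -0.4, 1.4]
width: 8.3
grip_force: 81.9
```

>>> apply_moves([
  {"dx": 0,"dy": 0,"dz": 0.008,"ax": 0,"ay": 0,"az": 0,"jaw": -1},
  {"dx": 0,"dy": 0,"dz": 0.014,"ax": 0,"ay": 0,"az": 0,"jaw": -1},
  {"dx": 0,"dy": 0,"dz": 0.02,"ax": 0,"ay": 0,"az": 0,"jaw": -1},
  {"dx": 0,"dy": 0,"dz": 0.02,"ax": 0,"ay": 0,"az": 0,"jaw": -1},
])

```text
t: 8.78
tcp_pos: [519.0, 298.5, 57.4]
tool_rot: [0.628, 0.778, 0.001, 0.0]
contact_force: [-4.5, -4.4, 15.7]
width: 8.4
grip_force: 84.3
```

>>> apply_moves([
  {"dx": 0,"dy": 0,"dz": 0.005,"ax": 0,"ay": 0,"az": 0,"jaw": -1},
  {"dx": 0,"dy": 0,"dz": 0.008,"ax": 0,"ay": 0,"az": 0,"jaw": -1},
  {"dx": 0,"dy": 0,"dz": 0.008,"ax": 0,"ay": 0,"az": 0,"jaw": -1},
  {"dx": 0,"dy": 0,"dz": 0.008,"ax": 0,"ay": 0,"az": 0,"jaw": -1},
])

```text
t: 9.28
tcp_pos: [519.3, 298.6, 57.3]
tool_rot: [0.628, 0.778, 0.002, 0.001]
contact_force: [-11.8, -8.0, 38.3]
width: 8.4
grip_force: 87.5
```

```bash
cat >> h.py <<'E'
S=lambda i:np.array([518.65,298.36,0])+48*(i-2)*np.array([.9774,.2114,0])
def setcmd(p,R):json.dump([np.asarray(p).tolist(),R.tolist()],open('cmd.json','w'))
RC=Rt(CY);RS=Rt(SY,.35)
def fetch(i):
    T=TOPS[i];d=RS[:,2]
    plan(([480,0,235],RC,-.06,8))
    plan((T-90*d,RS,-.06,6),(T-20*d,RS,-.06,2),(T+28*d,RS,-.06,3))
    print('then close; draw');plan((T-112*d,RS,-1,5))
def deliver(j):
    p=S(j)
    plan(([450,-100,240],RC,-1,6))
    plan((p+[0,0,240],RC,-1,8),(p+[0,0,93],RC,-1,4))
E
python3 - <<'E'
from h import *
setcmd(S(2)+[0,0,51.8],RC)
plan((S(2)+[0,0,57.4],RC,-.06,5),(S(2)+[0,0,235],RC,-.06,4))
fetch(1)
deliver(1)
E
```

```text
5 x {'dx': 0.0, 'dy': 0.0, 'dz': -0.014, 'ax': 0.0, 'ay': 0.0, 'az': 0.0, 'jaw': -0.06}
4 x {'dx': 0.0, 'dy': 0.0, 'dz': -0.458, 'ax': 0.0, 'ay': 0.0, 'az': 0.0, 'jaw': -0.06}
rows 9
8 x {'dx': -0.7086, 'dy': -0.2521, 'dz': 0.0, 'ax': 0.0, 'ay': 0.0, 'az': 0.0, 'jaw': -0.06}
rows 8
6 x {'dx': -0.615, 'dy': -0.2246, 'dz': 0.1366, 'ax': -0.1099, 'ay': -0.0226, 'az': 0.1276, 'jaw': -0.06}
2 x {'dx': -0.6386, 'dy': -0.1694, 'dz': 0.301, 'ax': -0.1099, 'ay': -0.0226, 'az': 0.1276, 'jaw': -0.06}
3 x {'dx': -0.6548, 'dy': -0.1316, 'dz': 0.4138, 'ax': -0.1099, 'ay': -0.0226, 'az': 0.1276, 'jaw': -0.06}
rows 11
then close; draw
5 x {'dx': -0.0001, 'dy': 0.0001, 'dz': -0.35, 'ax': 0.0, 'ay': 0.0, 'az': -0.0, 'jaw': -1}
rows 5
6 x {'dx': 0.394, 'dy': -0.007, 'dz': -0.1064, 'ax': 0.1099, 'ay': 0.0226, 'az': -0.1276, 'jaw': -1}
rows 6
8 x {'dx': 0.9371, 'dy': 0.2583, 'dz': 0.0, 'ax': -0.0, 'ay': -0.0, 'az': 0.0, 'jaw': -1}
4 x {'dx': 0.9371, 'dy': 0.2583, 'dz': 0.3675, 'ax': -0.0, 'ay': -0.0, 'az': 0.0, 'jaw': -1}
rows 12
```

>>> apply_moves([
  {"dx": 0,"dy": 0,"dz": -0.014,"ax": 0,"ay": 0,"az": 0,"jaw": -0.06},
  {"dx": 0,"dy": 0,"dz": -0.014,"ax": 0,"ay": 0,"az": 0,"jaw": -0.06},
  {"dx": 0,"dy": 0,"dz": -0.014,"ax": 0,"ay": 0,"az": 0,"jaw": -0.06},
  {"dx": 0,"dy": 0,"dz": -0.014,"ax": 0,"ay": 0,"az": 0,"jaw": -0.06},
  {"dx": 0,"dy": 0,"dz": -0.014,"ax": 0,"ay": 0,"az": 0,"jaw": -0.06},
  {"dx": 0,"dy": 0,"dz": -0.1,"ax": 0,"ay": 0,"az": 0,"jaw": -0.06},
  {"dx": 0,"dy": 0,"dz": -0.25,"ax": 0,"ay": 0,"az": 0,"jaw": -0.06},
  {"dx": 0,"dy": 0,"dz": -0.4,"ax": 0,"ay": 0,"az": 0,"jaw": -0.06},
  {"dx": 0,"dy": 0,"dz": -0.458,"ax": 0,"ay": 0,"az": 0,"jaw": -0.06},
  {"dx": 0,"dy": 0,"dz": -0.458,"ax": 0,"ay": 0,"az": 0,"jaw": -0.06},
], force=40)

```text
t: 10.52
tcp_pos: [519.4, 298.8, 237.0]
tool_rot: [0.628, 0.778, 0.002, 0.001]
contact_force: [-0.8, 0.2, -0.1]
width: 40.1
grip_force: 0.0
```

>>> apply_moves([
  {"dx": -0.7086,"dy": -0.2521,"dz": 0,"ax": 0,"ay": 0,"az": 0,"jaw": -0.06},
  {"dx": -0.7086,"dy": -0.2521,"dz": 0,"ax": 0,"ay": 0,"az": 0,"jaw": -0.06},
  {"dx": -0.7086,"dy": -0.2521,"dz": 0,"ax": 0,"ay": 0,"az": 0,"jaw": -0.06},
  {"dx": -0.7086,"dy": -0.2521,"dz": 0,"ax": 0,"ay": 0,"az": 0,"jaw": -0.06},
  {"dx": -0.7086,"dy": -0.2521,"dz": 0,"ax": 0,"ay": 0,"az": 0,"jaw": -0.06},
  {"dx": -0.7086,"dy": -0.2521,"dz": 0,"ax": 0,"ay": 0,"az": 0,"jaw": -0.06},
  {"dx": -0.7086,"dy": -0.2521,"dz": 0,"ax": 0,"ay": 0,"az": 0,"jaw": -0.06},
])

```text
t: 11.4
tcp_pos: [479.8, 0.2, 233.9]
tool_rot: [0.628, 0.778, -0.0, -0.001]
contact_force: [1.1, -0.5, 0.3]
width: 40.0
grip_force: 0.0
```

```bash
python3 - <<'E'
from h import *
from workcell import r,vision
o=r.get_obs();print(o['t'],o['tcp_pos'],o['contact_force'])
c={n:vision.camera(n) for n in('scene','top')}
for n in c:pickle.dump(c[n],open(n+'4.pkl','wb'))
cv2.imwrite('pics/a1.png',np.hstack([crop(c['top'],118,166,72,90,5),crop(c['scene'],305,166,72,90,5)]))
e=np.array([.9774,.2114,0]);f=np.array([-.2114,.9774,0])
print('scene top back edge left/right pred home',proj(c['scene'],[S(2)+f*i-e*5+[0,0,84] for i in(-50,50)]).round(1).tolist(),'8 high',proj(c['scene'],[S(2)+f*i-e*5+[0,0,92] for i in(-50,50)]).round(1).tolist())
for i in(-30,0,30):
    q=proj(c['scene'],[S(2)+f*i-e*5+[0,0,z] for z in(100,84,78)]);g=cross(c['scene'],q[0],q[2]);print(q[1].round(1),g)
E
```

```text
11.4 [4.79798690e+02 1.91596804e-01 2.33880180e+02] [ 1.0774118  -0.51702523  0.34810286]
scene top back edge left/right pred home [[329.5, 199.8], [359.7, 198.6]] 8 high [[329.8, 197.7], [360.0, 196.6]]
[335.6 199.6] [335.63359153 199.6246221 ]
[344.7 199.2] [344.68059397 199.44458065]
[353.7 198.9] [354.15805227 196.28183996]
```

View pics/a1.png

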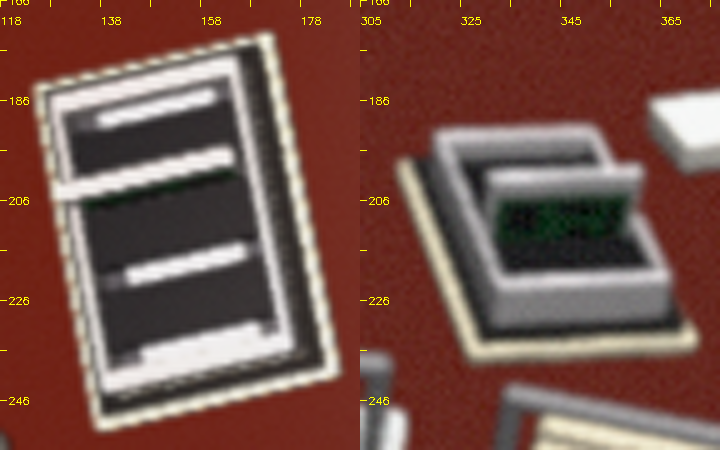

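The first card is home in its slot: its top edge is at scene row ~199.5, against 199.6 predicted for home and 197.6 if it were 8 mm high. I'll fetch the second card.

>>> apply_moves([
  {"dx": -0.615,"dy": -0.2246,"dz": 0.1366,"ax": -0.1099,"ay": -0.0226,"az": 0.1276,"jaw": -0.06},
  {"dx": -0.615,"dy": -0.2246,"dz": 0.1366,"ax": -0.1099,"ay": -0.0226,"az": 0.1276,"jaw": -0.06},
  {"dx": -0.615,"dy": -0.2246,"dz": 0.1366,"ax": -0.1099,"ay": -0.0226,"az": 0.1276,"jaw": -0.06},
  {"dx": -0.615,"dy": -0.2246,"dz": 0.1366,"ax": -0.1099,"ay": -0.0226,"az": 0.1276,"jaw": -0.06},
  {"dx": -0.615,"dy": -0.2246,"dz": 0.1366,"ax": -0.1099,"ay": -0.0226,"az": 0.1276,"jaw": -0.06},
  {"dx": -0.615,"dy": -0.2246,"dz": 0.1366,"ax": -0.1099,"ay": -0.0226,"az": 0.1276,"jaw": -0.06},
  {"dx": -0.615,"dy": -0.2246,"dz": 0.1366,"ax": -0.1099,"ay": -0.0226,"az": 0.1276,"jaw": -0.06},
  {"dx": -0.6386,"dy": -0.1694,"dz": 0.301,"ax": -0.1099,"ay": -0.0226,"az": 0.1276,"jaw": -0.06},
  {"dx": -0.6386,"dy": -0.1694,"dz": 0.301,"ax": -0.1099,"ay": -0.0226,"az": 0.1276,"jaw": -0.06},
  {"dx": -0.6548,"dy": -0.1316,"dz": 0.4138,"ax": -0.1099,"ay": -0.0226,"az": 0.1276,"jaw": -0.06},
  {"dx": -0.6548,"dy": -0.1316,"dz": 0.4138,"ax": -0.1099,"ay": -0.0226,"az": 0.1276,"jaw": -0.06},
  {"dx": -0.6548,"dy": -0.1316,"dz": 0.4138,"ax": -0.1099,"ay": -0.0226,"az": 0.1276,"jaw": -0.06},
])

```text
t: 13.0
tcp_pos: [484.6, -266.8, 71.8]
tool_rot: [0.759, 0.627, 0.111, 0.135]
contact_force: [0.5, -0.5, 1.1]
width: 40.2
grip_force: 0.0
```

>>> apply_moves([
  {"dx": 0,"dy": 0,"dz": 0,"ax": 0,"ay": 0,"az": 0,"jaw": -1},
  {"dx": 0,"dy": 0,"dz": 0,"ax": 0,"ay": 0,"az": 0,"jaw": -1},
  {"dx": 0,"dy": 0,"dz": 0,"ax": 0,"ay": 0,"az": 0,"jaw": -1},
  {"dx": 0,"dy": 0,"dz": 0,"ax": 0,"ay": 0,"az": 0,"jaw": -1},
  {"dx": 0,"dy": 0,"dz": 0,"ax": 0,"ay": 0,"az": 0,"jaw": -1},
  {"dx": 0,"dy": 0,"dz": 0,"ax": 0,"ay": 0,"az": 0,"jaw": -1},
], force=40)

```text
t: 13.75
tcp_pos: [484.6, -267.5, 71.6]
tool_rot: [0.76, 0.626, 0.111, 0.136]
contact_force: [-2.4, 2.5, 8.0]
width: 9.2
grip_force: 40.4
```

>>> apply_moves([
  {"dx": 0,"dy": 0,"dz": -0.05,"ax": 0,"ay": 0,"az": 0,"jaw": -1},
  {"dx": 0,"dy": 0,"dz": -0.15,"ax": 0,"ay": 0,"az": 0,"jaw": -1},
  {"dx": 0,"dy": 0,"dz": -0.25,"ax": 0,"ay": 0,"az": 0,"jaw": -1},
  {"dx": 0,"dy": 0,"dz": -0.35,"ax": 0,"ay": 0,"az": 0,"jaw": -1},
  {"dx": 0,"dy": 0,"dz": -0.35,"ax": 0,"ay": 0,"az": 0,"jaw": -1},
])

```text
t: 14.38
tcp_pos: [437.2, -258.7, 205.0]
tool_rot: [0.76, 0.626, 0.111, 0.137]
contact_force: [0.1, -0.8, -1.9]
width: 9.4
grip_force: 40.8
```

>>> apply_moves([
  {"dx": 0.394,"dy": -0.007,"dz": -0.1064,"ax": 0.1099,"ay": 0.0226,"az": -0.1276,"jaw": -1},
  {"dx": 0.394,"dy": -0.007,"dz": -0.1064,"ax": 0.1099,"ay": 0.0226,"az": -0.1276,"jaw": -1},
  {"dx": 0.394,"dy": -0.007,"dz": -0.1064,"ax": 0.1099,"ay": 0.0226,"az": -0.1276,"jaw": -1},
  {"dx": 0.394,"dy": -0.007,"dz": -0.1064,"ax": 0.1099,"ay": 0.0226,"az": -0.1276,"jaw": -1},
  {"dx": 0.394,"dy": -0.007,"dz": -0.1064,"ax": 0.1099,"ay": 0.0226,"az": -0.1276,"jaw": -1},
  {"dx": 0.394,"dy": -0.007,"dz": -0.1064,"ax": 0.1099,"ay": 0.0226,"az": -0.1276,"jaw": -1},
])

```text
t: 15.12
tcp_pos: [449.4, -100.7, 239.6]
tool_rot: [0.629, 0.778, 0.0, 0.0]
contact_force: [-0.0, 0.8, -2.2]
width: 9.4
grip_force: 40.7
```

>>> apply_moves([
  {"dx": 0.9371,"dy": 0.2583,"dz": 0,"ax": 0,"ay": 0,"az": 0,"jaw": -1},
  {"dx": 0.9371,"dy": 0.2583,"dz": 0,"ax": 0,"ay": 0,"az": 0,"jaw": -1},
  {"dx": 0.9371,"dy": 0.2583,"dz": 0,"ax": 0,"ay": 0,"az": 0,"jaw": -1},
  {"dx": 0.9371,"dy": 0.2583,"dz": 0,"ax": 0,"ay": 0,"az": 0,"jaw": -1},
  {"dx": 0.9371,"dy": 0.2583,"dz": 0,"ax": 0,"ay": 0,"az": 0,"jaw": -1},
  {"dx": 0.9371,"dy": 0.2583,"dz": 0,"ax": 0,"ay": 0,"az": 0,"jaw": -1},
  {"dx": 0.9371,"dy": 0.2583,"dz": 0,"ax": 0,"ay": 0,"az": 0,"jaw": -1},
  {"dx": 0.9371,"dy": 0.2583,"dz": 0,"ax": 0,"ay": 0,"az": 0,"jaw": -1},
  {"dx": 0.9371,"dy": 0.2583,"dz": 0.12,"ax": 0,"ay": 0,"az": 0,"jaw": -1},
  {"dx": 0.9371,"dy": 0.2583,"dz": 0.25,"ax": 0,"ay": 0,"az": 0,"jaw": -1},
  {"dx": 0.9371,"dy": 0.2583,"dz": 0.34,"ax": 0,"ay": 0,"az": 0,"jaw": -1},
  {"dx": 0.9371,"dy": 0.2583,"dz": 0.3675,"ax": 0,"ay": 0,"az": 0,"jaw": -1},
])

```text
t: 16.62
tcp_pos: [471.1, 285.7, 91.3]
tool_rot: [0.629, 0.777, -0.001, -0.0]
contact_force: [-0.9, 0.2, -0.5]
width: 9.4
grip_force: 40.6
```

```bash
cat >> h.py <<'E'
def hover(j,tag):
    """card position in both views relative to robot pose, and pred slot"""
    from workcell import r,vision
    o=r.get_obs();p=o['tcp_pos'];Rm=Ro.from_quat(o['tool_rot']).as_matrix()
    print(o['t'],p.round(1),'slot',S(j).round(1),'cmd',cur()[0].round(1),o['contact_force'].round(1))
    c={n:vision.camera(n) for n in('scene','top')}
    for n in c:pickle.dump(c[n],open(f'{n}{tag}.pkl','wb'))
    for i in(-50,50):
        print('scene edge',i,[round(float(g[0]-q[0]),2) if (g:=cross(c['scene'],(q:=proj(c['scene'],[p+Rm@np.array([i,5,k])])[0])-[3,0],q+[3,0])) is not None else None for k in(-24,-20,-16)])
    print('top end',[ (g-q[0]).round(2) if (q:=proj(c['top'],[p+Rm@np.array([i,jj,-28]) for i in(-50,-40,-60)])) is not None and (g:=cross(c['top'],q[1],q[2])) is not None else None for jj in(-2,0,2)])
    q=proj(c['top'],[p+Rm@np.array([-44,k,-28]) for k in(-12,0,12)]);a,b=cross(c['top'],q[0],q[1]),cross(c['top'],q[1],q[2])
    if a is not None and b is not None:print('top strip centre off',((a+b)/2-q[1]).round(2))
    for i in(-42,42):
        q=proj(c['scene'],[p+Rm@np.array([i,5,k]) for k in(34,42,48)]);g=cross(c['scene'],q[0],q[2]);print('bottom',q[1].round(1),g)
    return c
E
python3 - <<'E'
from h import *
c=hover(1,5)
cv2.imwrite('pics/h3.png',np.hstack([crop(c['top'],134,176,44,65,9),crop(c['scene'],315,170,44,65,9)]))
E
```

```text
16.625 [471.1 285.7  91.3] slot [471.7 288.2   0. ] cmd [471.7 288.2  93. ] [-0.9  0.2 -0.5]
scene edge -50 [-0.27, -0.07, -0.29]
scene edge 50 [0.95, 1.07, 1.03]
top end [array([ 0.18, -0.04]), array([ 0.3 , -0.07]), array([ 0.35, -0.08])]
top strip centre off [0.07 0.38]
bottom [327.1 201.9] [327.06799819 202.13032849]
bottom [351.6 201. ] [351.91287381 199.41822183]
```

>>> apply_moves([
  {"dx": -0.002,"dy": 0,"dz": 0,"ax": 0,"ay": 0,"az": 0,"jaw": -1},
  {"dx": -0.002,"dy": 0,"dz": 0,"ax": 0,"ay": 0,"az": 0,"jaw": -1},
])

```text
t: 16.98
tcp_pos: [472.7, 287.8, 94.8]
tool_rot: [0.628, 0.778, 0.001, 0.0]
contact_force: [0.3, 1.0, -0.9]
width: 9.2
grip_force: 40.6
```

```bash
python3 - <<'E'
from h import *
c=hover(1,5)
cv2.imwrite('pics/h3.png',np.hstack([crop(c['top'],134,176,44,65,9),crop(c['scene'],315,170,44,65,9)]))
E
```

```text
16.975 [472.7 287.8  94.8] slot [471.7 288.2   0. ] cmd [471.7 288.2  93. ] [ 0.3  1.  -0.9]
scene edge -50 [-0.21, -0.23, -0.37]
scene edge 50 [0.87, 0.89, 1.05]
top end [array([ 0.28, -0.06]), array([ 0.23, -0.05]), array([ 0.16, -0.04])]
top strip centre off [0.11 0.55]
bottom [327.9 201.4] [327.82527023 202.00685699]
bottom [352.5 200.4] [352.74829548 198.85340366]
```

View pics/h3.png

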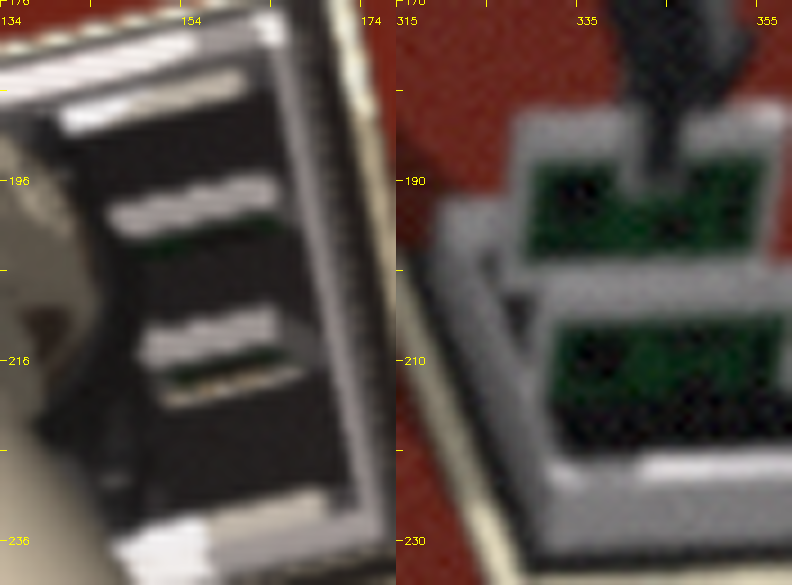

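>>> apply_moves([
  {"dx": 0,"dy": 0,"dz": 0.01,"ax": 0,"ay": 0,"az": 0,"jaw": -1},
  {"dx": 0,"dy": 0,"dz": 0.02,"ax": 0,"ay": 0,"az": 0,"jaw": -1},
  {"dx": 0,"dy": 0,"dz": 0.03,"ax": 0,"ay": 0,"az": 0,"jaw": -1},
  {"dx": 0,"dy": 0,"dz": 0.03,"ax": 0,"ay": 0,"az": 0,"jaw": -1},
])

```text
t: 17.58
tcp_pos: [472.0, 287.6, 80.6]
tool_rot: [0.628, 0.778, -0.0, -0.0]
contact_force: [1.6, 0.7, -1.7]
width: 9.2
grip_force: 40.6
```

>>> apply_moves([
  {"dx": 0,"dy": 0,"dz": 0.01,"ax": 0,"ay": 0,"az": 0,"jaw": -1},
  {"dx": 0,"dy": 0,"dz": 0.015,"ax": 0,"ay": 0,"az": 0,"jaw": -1},
  {"dx": 0,"dy": 0,"dz": 0.015,"ax": 0,"ay": 0,"az": 0,"jaw": -1},
  {"dx": 0,"dy": 0,"dz": 0.015,"ax": 0,"ay": 0,"az": 0,"jaw": -1},
])

```text
t: 18.08
tcp_pos: [472.0, 287.5, 75.0]
tool_rot: [0.628, 0.778, 0.0, 0.0]
contact_force: [3.4, 0.7, -2.1]
width: 9.3
grip_force: 40.5
```

>>> apply_moves([
  {"dx": 0,"dy": 0.0015,"dz": 0.01,"ax": 0,"ay": 0,"az": 0,"jaw": -1},
  {"dx": 0,"dy": 0.0015,"dz": 0.02,"ax": 0,"ay": 0,"az": 0,"jaw": -1},
  {"dx": 0,"dy": 0.0015,"dz": 0.03,"ax": 0,"ay": 0,"az": 0,"jaw": -1},
  {"dx": 0,"dy": 0.0015,"dz": 0.03,"ax": 0,"ay": 0,"az": 0,"jaw": -1},
], force=80)

```text
t: 18.58
tcp_pos: [472.3, 287.6, 63.2]
tool_rot: [0.628, 0.778, 0.0, -0.0]
contact_force: [-1.3, -1.9, 1.8]
width: 8.3
grip_force: 82.2
```

>>> apply_moves([
  {"dx": 0,"dy": 0,"dz": 0.008,"ax": 0,"ay": 0,"az": 0,"jaw": -1},
  {"dx": 0,"dy": 0,"dz": 0.014,"ax": 0,"ay": 0,"az": 0,"jaw": -1},
  {"dx": 0,"dy": 0,"dz": 0.02,"ax": 0,"ay": 0,"az": 0,"jaw": -1},
  {"dx": 0,"dy": 0,"dz": 0.02,"ax": 0,"ay": 0,"az": 0,"jaw": -1},
])

```text
t: 19.08
tcp_pos: [472.7, 287.7, 58.4]
tool_rot: [0.628, 0.778, 0.001, 0.0]
contact_force: [-8.6, -5.0, 27.2]
width: 8.2
grip_force: 86.1
```

>>> apply_moves([
  {"dx": 0,"dy": 0,"dz": 0.005,"ax": 0,"ay": 0,"az": 0,"jaw": -1},
  {"dx": 0,"dy": 0,"dz": 0.008,"ax": 0,"ay": 0,"az": 0,"jaw": -1},
  {"dx": 0,"dy": 0,"dz": 0.008,"ax": 0,"ay": 0,"az": 0,"jaw": -1},
  {"dx": 0,"dy": 0,"dz": 0.008,"ax": 0,"ay": 0,"az": 0,"jaw": -1},
])

```text
t: 19.58
tcp_pos: [473.1, 287.9, 58.4]
tool_rot: [0.628, 0.778, 0.002, 0.001]
contact_force: [-16.3, -12.2, 50.3]
width: 8.6
grip_force: 89.7
```

```bash
python3 - <<'E'
from h import *
p=S(1)+RC@np.array([-.8,.6,0])
setcmd(p+[0,0,51.8],RC)
plan((p+[0,0,58.4],RC,-.06,5),(p+[0,0,235],RC,-.06,4))
fetch(2)
deliver(0)
E
```

```text
5 x {'dx': 0.0, 'dy': 0.0, 'dz': -0.0165, 'ax': 0.0, 'ay': 0.0, 'az': 0.0, 'jaw': -0.06}
4 x {'dx': 0.0, 'dy': 0.0, 'dz': -0.458, 'ax': 0.0, 'ay': 0.0, 'az': 0.0, 'jaw': -0.06}
rows 9
8 x {'dx': -0.7066, 'dy': -0.1336, 'dz': 0.0, 'ax': 0.0, 'ay': 0.0, 'az': 0.0, 'jaw': -0.06}
rows 8
6 x {'dx': -0.6629, 'dy': -0.1094, 'dz': 0.1366, 'ax': -0.1099, 'ay': -0.0226, 'az': 0.1276, 'jaw': -0.06}
2 x {'dx': -0.6866, 'dy': -0.0542, 'dz': 0.301, 'ax': -0.1099, 'ay': -0.0226, 'az': 0.1276, 'jaw': -0.06}
3 x {'dx': -0.7028, 'dy': -0.0164, 'dz': 0.4138, 'ax': -0.1099, 'ay': -0.0226, 'az': 0.1276, 'jaw': -0.06}
rows 11
then close; draw
5 x {'dx': -0.0, 'dy': 0.0001, 'dz': -0.35, 'ax': 0.0, 'ay': 0.0, 'az': -0.0, 'jaw': -1}
rows 5
6 x {'dx': 0.3926, 'dy': -0.1242, 'dz': -0.1492, 'ax': 0.1099, 'ay': 0.0226, 'az': -0.1276, 'jaw': -1}
rows 6
8 x {'dx': 0.9371, 'dy': 0.1383, 'dz': 0.0, 'ax': -0.0, 'ay': -0.0, 'az': 0.0, 'jaw': -1}
4 x {'dx': 0.9371, 'dy': 0.1383, 'dz': 0.3675, 'ax': -0.0, 'ay': -0.0, 'az': 0.0, 'jaw': -1}
rows 12
```

>>> apply_moves([
  {"dx": 0,"dy": 0,"dz": -0.0165,"ax": 0,"ay": 0,"az": 0,"jaw": -0.06},
  {"dx": 0,"dy": 0,"dz": -0.0165,"ax": 0,"ay": 0,"az": 0,"jaw": -0.06},
  {"dx": 0,"dy": 0,"dz": -0.0165,"ax": 0,"ay": 0,"az": 0,"jaw": -0.06},
  {"dx": 0,"dy": 0,"dz": -0.0165,"ax": 0,"ay": 0,"az": 0,"jaw": -0.06},
  {"dx": 0,"dy": 0,"dz": -0.0165,"ax": 0,"ay": 0,"az": 0,"jaw": -0.06},
  {"dx": 0,"dy": 0,"dz": -0.1,"ax": 0,"ay": 0,"az": 0,"jaw": -0.06},
  {"dx": 0,"dy": 0,"dz": -0.25,"ax": 0,"ay": 0,"az": 0,"jaw": -0.06},
  {"dx": 0,"dy": 0,"dz": -0.4,"ax": 0,"ay": 0,"az": 0,"jaw": -0.06},
  {"dx": 0,"dy": 0,"dz": -0.458,"ax": 0,"ay": 0,"az": 0,"jaw": -0.06},
  {"dx": 0,"dy": 0,"dz": -0.458,"ax": 0,"ay": 0,"az": 0,"jaw": -0.06},
], force=40)

```text
t: 20.82
tcp_pos: [473.2, 288.1, 236.9]
tool_rot: [0.628, 0.778, 0.002, 0.001]
contact_force: [0.6, -0.2, -0.9]
width: 39.7
grip_force: 0.0
```

>>> apply_moves([
  {"dx": -0.7066,"dy": -0.1336,"dz": 0,"ax": 0,"ay": 0,"az": 0,"jaw": -0.06},
  {"dx": -0.7066,"dy": -0.1336,"dz": 0,"ax": 0,"ay": 0,"az": 0,"jaw": -0.06},
  {"dx": -0.7066,"dy": -0.1336,"dz": 0,"ax": 0,"ay": 0,"az": 0,"jaw": -0.06},
  {"dx": -0.7066,"dy": -0.1336,"dz": 0,"ax": 0,"ay": 0,"az": 0,"jaw": -0.06},
  {"dx": -0.7066,"dy": -0.1336,"dz": 0,"ax": 0,"ay": 0,"az": 0,"jaw": -0.06},
  {"dx": -0.7066,"dy": -0.1336,"dz": 0,"ax": 0,"ay": 0,"az": 0,"jaw": -0.06},
  {"dx": -0.7066,"dy": -0.1336,"dz": 0,"ax": 0,"ay": 0,"az": 0,"jaw": -0.06},
])

```text
t: 21.7
tcp_pos: [479.7, 0.3, 233.9]
tool_rot: [0.628, 0.778, -0.0, -0.001]
contact_force: [0.3, -0.0, -0.9]
width: 39.9
grip_force: 0.0
```

```bash
python3 - <<'E'
from h import *
from workcell import r,vision
o=r.get_obs();print(o['t'],o['tcp_pos'].round(1),cur()[0])
c={n:vision.camera(n) for n in('scene','top')}
for n in c:pickle.dump(c[n],open(n+'6.pkl','wb'))
e=np.array([.9774,.2114,0]);f=np.array([-.2114,.9774,0])
for j in(2,1):
  for i in(-35,-20,0,20,30):
    q=proj(c['scene'],[S(j)+f*i-e*5+[0,0,z] for z in(96,84,79)]);g=cross(c['scene'],q[0],q[2]);print(j,i,q[1].round(1),None if g is None else g.round(1))
for k in comps(c['top'],(335,180,40,30),lambda i:i.min(-1)>195):print('card top',rect(onz(c['top'],k,95.8)))
for k in comps(c['top'],(228,138,66,84),lambda i:i.min(-1)>140,amin=500):print('hood',rect(onz(c['top'],k,84)))
E
```

```text
21.7 [4.797e+02 3.000e-01 2.339e+02] [424.82980373 278.06056239  93.00490861]
2 -35 [334.1 199.6] [334.1 199.4]
2 -20 [338.7 199.5] [338.7 199.4]
2 0 [344.7 199.2] [344.7 199.2]
2 20 [350.7 199. ] [350.7 198.9]
2 30 [353.7 198.9] [353.7 198.7]
1 -35 [330.5 191.5] [330.5 190.9]
1 -20 [334.9 191.3] [335.  190.8]
1 0 [340.8 191.1] [340.9 190.6]
1 20 [346.7 190.9] [346.8 190.3]
1 30 [349.6 190.8] [349.7 190.3]
card top (array([ 523. , -277.3,   90.6,    8.7]), 1.3802)
hood (array([576.5, -15.1, 244. , 168.8]), -0.0133)
```

>>> apply_moves([
  {"dx": -0.6629,"dy": -0.1094,"dz": 0.1366,"ax": -0.1099,"ay": -0.0226,"az": 0.1276,"jaw": -0.06},
  {"dx": -0.6629,"dy": -0.1094,"dz": 0.1366,"ax": -0.1099,"ay": -0.0226,"az": 0.1276,"jaw": -0.06},
  {"dx": -0.6629,"dy": -0.1094,"dz": 0.1366,"ax": -0.1099,"ay": -0.0226,"az": 0.1276,"jaw": -0.06},
  {"dx": -0.6629,"dy": -0.1094,"dz": 0.1366,"ax": -0.1099,"ay": -0.0226,"az": 0.1276,"jaw": -0.06},
  {"dx": -0.6629,"dy": -0.1094,"dz": 0.1366,"ax": -0.1099,"ay": -0.0226,"az": 0.1276,"jaw": -0.06},
  {"dx": -0.6629,"dy": -0.1094,"dz": 0.1366,"ax": -0.1099,"ay": -0.0226,"az": 0.1276,"jaw": -0.06},
  {"dx": -0.6629,"dy": -0.1094,"dz": 0.1366,"ax": -0.1099,"ay": -0.0226,"az": 0.1276,"jaw": -0.06},
  {"dx": -0.6866,"dy": -0.0542,"dz": 0.301,"ax": -0.1099,"ay": -0.0226,"az": 0.1276,"jaw": -0.06},
  {"dx": -0.6866,"dy": -0.0542,"dz": 0.301,"ax": -0.1099,"ay": -0.0226,"az": 0.1276,"jaw": -0.06},
  {"dx": -0.7028,"dy": -0.0164,"dz": 0.4138,"ax": -0.1099,"ay": -0.0226,"az": 0.1276,"jaw": -0.06},
  {"dx": -0.7028,"dy": -0.0164,"dz": 0.4138,"ax": -0.1099,"ay": -0.0226,"az": 0.1276,"jaw": -0.06},
  {"dx": -0.7028,"dy": -0.0164,"dz": 0.4138,"ax": -0.1099,"ay": -0.0226,"az": 0.1276,"jaw": -0.06},
])

```text
t: 23.3
tcp_pos: [533.6, -275.8, 71.9]
tool_rot: [0.759, 0.627, 0.111, 0.135]
contact_force: [0.2, 0.1, -0.1]
width: 39.9
grip_force: 0.0
```

>>> apply_moves([
  {"dx": 0,"dy": 0,"dz": 0,"ax": 0,"ay": 0,"az": 0,"jaw": -1},
  {"dx": 0,"dy": 0,"dz": 0,"ax": 0,"ay": 0,"az": 0,"jaw": -1},
  {"dx": 0,"dy": 0,"dz": 0,"ax": 0,"ay": 0,"az": 0,"jaw": -1},
  {"dx": 0,"dy": 0,"dz": 0,"ax": 0,"ay": 0,"az": 0,"jaw": -1},
  {"dx": 0,"dy": 0,"dz": 0,"ax": 0,"ay": 0,"az": 0,"jaw": -1},
  {"dx": 0,"dy": 0,"dz": 0,"ax": 0,"ay": 0,"az": 0,"jaw": -1},
], force=40)

```text
t: 24.05
tcp_pos: [533.7, -276.5, 71.7]
tool_rot: [0.76, 0.626, 0.111, 0.136]
contact_force: [-2.4, 2.1, 8.3]
width: 9.1
grip_force: 40.6
```

>>> apply_moves([
  {"dx": 0,"dy": 0,"dz": -0.05,"ax": 0,"ay": 0,"az": 0,"jaw": -1},
  {"dx": 0,"dy": 0,"dz": -0.15,"ax": 0,"ay": 0,"az": 0,"jaw": -1},
  {"dx": 0,"dy": 0,"dz": -0.25,"ax": 0,"ay": 0,"az": 0,"jaw": -1},
  {"dx": 0,"dy": 0,"dz": -0.35,"ax": 0,"ay": 0,"az": 0,"jaw": -1},
  {"dx": 0,"dy": 0,"dz": -0.35,"ax": 0,"ay": 0,"az": 0,"jaw": -1},
])

```text
t: 24.68
tcp_pos: [486.3, -267.6, 205.2]
tool_rot: [0.76, 0.626, 0.112, 0.137]
contact_force: [0.5, -0.6, -2.3]
width: 9.3
grip_force: 40.8
```

>>> apply_moves([
  {"dx": 0.3926,"dy": -0.1242,"dz": -0.1492,"ax": 0.1099,"ay": 0.0226,"az": -0.1276,"jaw": -1},
  {"dx": 0.3926,"dy": -0.1242,"dz": -0.1492,"ax": 0.1099,"ay": 0.0226,"az": -0.1276,"jaw": -1},
  {"dx": 0.3926,"dy": -0.1242,"dz": -0.1492,"ax": 0.1099,"ay": 0.0226,"az": -0.1276,"jaw": -1},
  {"dx": 0.3926,"dy": -0.1242,"dz": -0.1492,"ax": 0.1099,"ay": 0.0226,"az": -0.1276,"jaw": -1},
  {"dx": 0.3926,"dy": -0.1242,"dz": -0.1492,"ax": 0.1099,"ay": 0.0226,"az": -0.1276,"jaw": -1},
  {"dx": 0.3926,"dy": -0.1242,"dz": -0.1492,"ax": 0.1099,"ay": 0.0226,"az": -0.1276,"jaw": -1},
])

```text
t: 25.42
tcp_pos: [449.6, -100.7, 239.4]
tool_rot: [0.629, 0.778, -0.0, -0.0]
contact_force: [-1.0, -0.4, -2.3]
width: 9.3
grip_force: 40.7
```

>>> apply_moves([
  {"dx": 0.9371,"dy": 0.1383,"dz": 0,"ax": 0,"ay": 0,"az": 0,"jaw": -1},
  {"dx": 0.9371,"dy": 0.1383,"dz": 0,"ax": 0,"ay": 0,"az": 0,"jaw": -1},
  {"dx": 0.9371,"dy": 0.1383,"dz": 0,"ax": 0,"ay": 0,"az": 0,"jaw": -1},
  {"dx": 0.9371,"dy": 0.1383,"dz": 0,"ax": 0,"ay": 0,"az": 0,"jaw": -1},
  {"dx": 0.9371,"dy": 0.1383,"dz": 0,"ax": 0,"ay": 0,"az": 0,"jaw": -1},
  {"dx": 0.9371,"dy": 0.1383,"dz": 0,"ax": 0,"ay": 0,"az": 0,"jaw": -1},
  {"dx": 0.9371,"dy": 0.1383,"dz": 0,"ax": 0,"ay": 0,"az": 0,"jaw": -1},
  {"dx": 0.9371,"dy": 0.1383,"dz": 0.12,"ax": 0,"ay": 0,"az": 0,"jaw": -1},
  {"dx": 0.9371,"dy": 0.1383,"dz": 0.24,"ax": 0,"ay": 0,"az": 0,"jaw": -1},
  {"dx": 0.9371,"dy": 0.1383,"dz": 0.34,"ax": 0,"ay": 0,"az": 0,"jaw": -1},
  {"dx": 0.9371,"dy": 0.1383,"dz": 0.3675,"ax": 0,"ay": 0,"az": 0,"jaw": -1},
  {"dx": 0.9371,"dy": 0.1383,"dz": 0.3675,"ax": 0,"ay": 0,"az": 0,"jaw": -1},
])

```text
t: 26.92
tcp_pos: [425.2, 277.3, 93.5]
tool_rot: [0.629, 0.778, 0.0, -0.0]
contact_force: [0.0, -0.1, -0.4]
width: 9.1
grip_force: 40.6
```

>>> apply_moves([
  {"dx": 0,"dy": 0,"dz": 0,"ax": 0,"ay": 0,"az": 0,"jaw": -1},
  {"dx": 0,"dy": 0,"dz": 0,"ax": 0,"ay": 0,"az": 0,"jaw": -1},
])

```text
t: 27.18
tcp_pos: [425.5, 278.5, 94.6]
tool_rot: [0.628, 0.778, 0.001, 0.0]
contact_force: [-0.2, 0.3, -2.2]
width: 9.2
grip_force: 40.6
```

```bash
python3 - <<'E'
from h import *
c=hover(0,7)
E
```

```text
27.175 [425.5 278.5  94.6] slot [424.8 278.1   0. ] cmd [424.8 278.1  93. ] [-0.2  0.3 -2.2]
scene edge -50 [-0.33, -0.29, -0.49]
scene edge 50 [0.65, 0.77, 0.73]
top end [array([ 0.47, -0.11]), array([ 0.5 , -0.11]), array([ 0.25, -0.06])]
top strip centre off [0.07 0.34]
bottom [324.8 193.5] [324.95515415 192.09991017]
bottom [348.8 192.6] [349.03385399 190.94730884]
```

>>> apply_moves([
  {"dx": -0.0008,"dy": 0.0018,"dz": 0.01,"ax": 0,"ay": 0,"az": 0,"jaw": -1},
  {"dx": -0.0008,"dy": 0.0018,"dz": 0.02,"ax": 0,"ay": 0,"az": 0,"jaw": -1},
  {"dx": -0.0008,"dy": 0.0018,"dz": 0.03,"ax": 0,"ay": 0,"az": 0,"jaw": -1},
  {"dx": -0.0008,"dy": 0.0018,"dz": 0.03,"ax": 0,"ay": 0,"az": 0,"jaw": -1},
])

```text
t: 27.78
tcp_pos: [425.3, 277.9, 80.5]
tool_rot: [0.628, 0.778, -0.0, -0.0]
contact_force: [-0.2, -0.1, -1.8]
width: 9.6
grip_force: 40.6
```

>>> apply_moves([
  {"dx": 0,"dy": 0,"dz": 0.01,"ax": 0,"ay": 0,"az": 0,"jaw": -1},
  {"dx": 0,"dy": 0,"dz": 0.015,"ax": 0,"ay": 0,"az": 0,"jaw": -1},
  {"dx": 0,"dy": 0,"dz": 0.015,"ax": 0,"ay": 0,"az": 0,"jaw": -1},
  {"dx": 0,"dy": 0,"dz": 0.015,"ax": 0,"ay": 0,"az": 0,"jaw": -1},
])

```text
t: 28.28
tcp_pos: [425.6, 278.0, 75.1]
tool_rot: [0.628, 0.778, 0.0, -0.0]
contact_force: [-0.7, -0.1, -1.8]
width: 9.5
grip_force: 40.6
```

>>> apply_moves([
  {"dx": 0,"dy": 0,"dz": 0.01,"ax": 0,"ay": 0,"az": 0,"jaw": -1},
  {"dx": 0,"dy": 0,"dz": 0.02,"ax": 0,"ay": 0,"az": 0,"jaw": -1},
  {"dx": 0,"dy": 0,"dz": 0.03,"ax": 0,"ay": 0,"az": 0,"jaw": -1},
  {"dx": 0,"dy": 0,"dz": 0.03,"ax": 0,"ay": 0,"az": 0,"jaw": -1},
], force=80)

```text
t: 28.78
tcp_pos: [425.6, 278.0, 63.2]
tool_rot: [0.628, 0.778, 0.0, -0.0]
contact_force: [-1.0, 0.1, 1.5]
width: 8.4
grip_force: 82.3
```

>>> apply_moves([
  {"dx": 0,"dy": 0,"dz": 0.008,"ax": 0,"ay": 0,"az": 0,"jaw": -1},
  {"dx": 0,"dy": 0,"dz": 0.014,"ax": 0,"ay": 0,"az": 0,"jaw": -1},
  {"dx": 0,"dy": 0,"dz": 0.02,"ax": 0,"ay": 0,"az": 0,"jaw": -1},
  {"dx": 0,"dy": 0,"dz": 0.02,"ax": 0,"ay": 0,"az": 0,"jaw": -1},
])

```text
t: 29.28
tcp_pos: [426.0, 278.2, 58.6]
tool_rot: [0.628, 0.778, 0.001, 0.0]
contact_force: [-8.8, -7.8, 28.5]
width: 8.6
grip_force: 86.6
```

>>> apply_moves([
  {"dx": 0,"dy": 0,"dz": 0.004,"ax": 0,"ay": 0,"az": 0,"jaw": -1},
  {"dx": 0,"dy": 0,"dz": 0.006,"ax": 0,"ay": 0,"az": 0,"jaw": -1},
  {"dx": 0,"dy": 0,"dz": 0.006,"ax": 0,"ay": 0,"az": 0,"jaw": -1},
])

```text
t: 29.65
tcp_pos: [426.3, 278.3, 58.5]
tool_rot: [0.628, 0.778, 0.002, 0.001]
contact_force: [-14.3, -10.4, 48.7]
width: 8.3
grip_force: 89.5
```

>>> apply_moves([
  {"dx": 0,"dy": 0,"dz": -0.015,"ax": 0,"ay": 0,"az": 0,"jaw": -0.06},
  {"dx": 0,"dy": 0,"dz": -0.015,"ax": 0,"ay": 0,"az": 0,"jaw": -0.06},
  {"dx": 0,"dy": 0,"dz": -0.015,"ax": 0,"ay": 0,"az": 0,"jaw": -0.06},
  {"dx": 0,"dy": 0,"dz": -0.015,"ax": 0,"ay": 0,"az": 0,"jaw": -0.06},
  {"dx": 0,"dy": 0,"dz": -0.015,"ax": 0,"ay": 0,"az": 0,"jaw": -0.06},
  {"dx": 0,"dy": 0,"dz": -0.08,"ax": 0,"ay": 0,"az": 0,"jaw": -0.06},
  {"dx": 0,"dy": 0,"dz": -0.1185,"ax": 0,"ay": 0,"az": 0,"jaw": -0.06},
  {"dx": 0,"dy": 0,"dz": -0.1185,"ax": 0,"ay": 0,"az": 0,"jaw": -1},
  {"dx": 0,"dy": 0,"dz": -0.1185,"ax": 0,"ay": 0,"az": 0,"jaw": -1},
  {"dx": 0,"dy": 0,"dz": -0.1185,"ax": 0,"ay": 0,"az": 0,"jaw": -1},
  {"dx": 0,"dy": 0,"dz": -0.1185,"ax": 0,"ay": 0,"az": 0,"jaw": -1},
], force=40)

```text
t: 31.02
tcp_pos: [425.3, 277.9, 99.5]
tool_rot: [0.628, 0.778, -0.0, -0.0]
contact_force: [0.3, -0.4, 0.2]
width: 0.1
grip_force: 0.0
```

>>> apply_moves([
  {"dx": 0,"dy": 0,"dz": 0.025,"ax": 0,"ay": 0,"az": 0,"jaw": -1},
  {"dx": 0,"dy": 0,"dz": 0.035,"ax": 0,"ay": 0,"az": 0,"jaw": -1},
  {"dx": 0,"dy": 0,"dz": 0.045,"ax": 0,"ay": 0,"az": 0,"jaw": -1},
  {"dx": 0,"dy": 0,"dz": 0.045,"ax": 0,"ay": 0,"az": 0,"jaw": -1},
  {"dx": 0,"dy": 0,"dz": 0.045,"ax": 0,"ay": 0,"az": 0,"jaw": -1},
])

```text
t: 31.65
tcp_pos: [426.6, 278.2, 84.0]
tool_rot: [0.628, 0.778, 0.002, 0.001]
contact_force: [-0.4, -3.4, 15.1]
width: -0.1
grip_force: 7.2
```

>>> apply_moves([
  {"dx": 0,"dy": 0,"dz": -0.045,"ax": 0,"ay": 0,"az": 0,"jaw": -1},
  {"dx": 0,"dy": 0.12,"dz": -0.045,"ax": 0,"ay": 0,"az": 0,"jaw": -1},
  {"dx": 0,"dy": 0.12,"dz": -0.045,"ax": 0,"ay": 0,"az": 0,"jaw": -1},
  {"dx": 0,"dy": 0.12,"dz": -0.02,"ax": 0,"ay": 0,"az": 0,"jaw": -1},
  {"dx": 0,"dy": 0.12,"dz": -0.01,"ax": 0,"ay": 0,"az": 0,"jaw": -1},
  {"dx": 0,"dy": 0.12,"dz": 0,"ax": 0,"ay": 0,"az": 0,"jaw": -1},
  {"dx": 0,"dy": 0.12,"dz": 0,"ax": 0,"ay": 0,"az": 0,"jaw": -1},
  {"dx": 0,"dy": 0.12,"dz": 0,"ax": 0,"ay": 0,"az": 0,"jaw": -1},
])

```text
t: 32.65
tcp_pos: [472.9, 288.3, 84.1]
tool_rot: [0.628, 0.778, 0.001, 0.001]
contact_force: [-0.7, -2.4, 11.4]
width: -0.3
grip_force: 5.5
```

>>> apply_moves([
  {"dx": 0,"dy": 0,"dz": -0.045,"ax": 0,"ay": 0,"az": 0,"jaw": -1},
  {"dx": 0,"dy": 0.12,"dz": -0.045,"ax": 0,"ay": 0,"az": 0,"jaw": -1},
  {"dx": 0,"dy": 0.12,"dz": -0.045,"ax": 0,"ay": 0,"az": 0,"jaw": -1},
  {"dx": 0,"dy": 0.12,"dz": -0.02,"ax": 0,"ay": 0,"az": 0,"jaw": -1},
  {"dx": 0,"dy": 0.12,"dz": -0.01,"ax": 0,"ay": 0,"az": 0,"jaw": -1},
  {"dx": 0,"dy": 0.12,"dz": 0,"ax": 0,"ay": 0,"az": 0,"jaw": -1},
  {"dx": 0,"dy": 0.12,"dz": 0,"ax": 0,"ay": 0,"az": 0,"jaw": -1},
  {"dx": 0,"dy": 0.12,"dz": 0,"ax": 0,"ay": 0,"az": 0,"jaw": -1},
])

```text
t: 33.65
tcp_pos: [519.7, 298.4, 84.1]
tool_rot: [0.628, 0.778, 0.001, 0.001]
contact_force: [-0.0, -1.8, 9.2]
width: 0.1
grip_force: 5.0
```

>>> apply_moves([
  {"dx": 0,"dy": 0,"dz": -0.12,"ax": 0,"ay": 0,"az": 0,"jaw": -0.06},
  {"dx": 0,"dy": 0,"dz": -0.25,"ax": 0,"ay": 0,"az": 0,"jaw": -0.06},
  {"dx": 0,"dy": 0,"dz": -0.25,"ax": 0,"ay": 0,"az": 0,"jaw": -0.06},
  {"dx": 0,"dy": 0,"dz": -0.25,"ax": 0,"ay": 0,"az": 0,"jaw": -0.06},
])

```text
t: 34.15
tcp_pos: [519.0, 298.2, 181.8]
tool_rot: [0.628, 0.778, 0.0, -0.0]
contact_force: [0.6, 0.2, -1.0]
width: 40.3
grip_force: 0.0
```

```bash
python3 - <<'E'
from h import *
from workcell import r,vision
setcmd(S(0)+RC@np.array([-.32,96.72,-182]),RC)
o=r.get_obs();print(o['tcp_pos'],cur()[0])
t,s=[vision.camera(n) for n in('top','scene')];pickle.dump((t,s),open('hood.pkl','wb'))
for k in comps(t,(225,135,70,88),lambda i:i.min(-1)>140,amin=500):
    print('hood',rect(onz(t,k,84)))
for k in comps(t,(240,150,45,58),lambda i:i.max(-1)<110,amin=5):
    m=rect(k);print('ridge',rect(onz(t,k,112)),m)
for k in comps(s,(205,180,70,60),lambda i:i.max(-1)<90,amin=5):print('scene ridge',rect(k),k.min(0),k.max(0))
cv2.imwrite('pics/hood.png',np.hstack([crop(t,222,135,72,95,5),crop(s,205,175,75,95,5)]))
E
```

```text
[519.03238921 298.24115368 181.79417573] [519.42148354 298.19876744 182.        ]
hood (array([576.3, -30. , 194.1, 128. ]), -0.1981)
ridge (array([574. , -30.2,  90.6,  11.2]), -0.1965) (array([262.1, 177.7,  31.9,   4. ]), -1.3858)
scene ridge (array([260.1, 215.6,  33.5,   5.7]), -1.0803) [252.08333333 199.91666667] [266.91666667 230.75      ]
scene ridge (array([240.7, 198.5,  22. ,   5.6]), -1.0209) [235.08333333 188.41666667] [246.08333333 208.75      ]
```

View pics/hood.png

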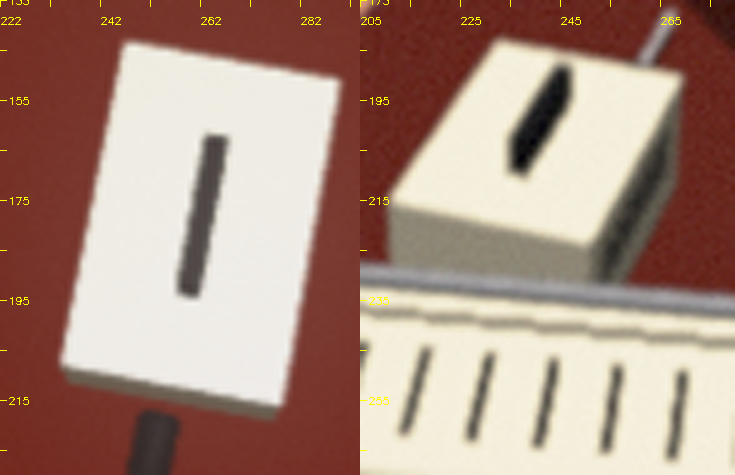

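```bash
python3 - <<'E'
from h import *
from workcell import r
o=r.get_obs();print(np.round(o['joint_pos'],3))
t,s=pickle.load(open('hood.pkl','rb'))
print('hood corner tri',tri(t,[(246.4,143),(289.6,150.4)],s,[(250,223.6),(210.2,215.6)]).round(1))
RH=Rt(-.198+np.pi/2);RG=Rt(.213+np.pi/2);H=np.array([574.5,-30.4,0]);C=np.array([495.7,293.05,0])
plan((H+[0,0,182],RH,0.0,10))
plan((H+[0,0,125],RH,0,3),(H+[0,0,88],RH,0,4))
print('close');plan((H+[0,0,205],RH,-1,6))
plan((C+[0,0,205],RG,-1,9))
plan((C+[0,0,145],RG,-1,6))
E
```

```text
[0.521 0.193 0.196 1.576 0.    1.879]
hood corner tri [[ 6.830e+02  1.310e+01  8.260e+01  3.000e-01]
 [ 6.592e+02 -1.104e+02  8.170e+01  2.200e+00]]
10 x {'dx': -0.832, 'dy': -0.0391, 'dz': 0.0, 'ax': 0.0, 'ay': 0.0, 'az': -0.3692, 'jaw': 0.0}
rows 10
3 x {'dx': -0.0, 'dy': -0.0, 'dz': 0.1425, 'ax': 0.0, 'ay': 0.0, 'az': 0.0, 'jaw': 0}
4 x {'dx': -0.0, 'dy': -0.0, 'dz': 0.235, 'ax': 0.0, 'ay': 0.0, 'az': 0.0, 'jaw': 0}
rows 7
close
6 x {'dx': -0.0, 'dy': -0.0, 'dz': -0.2925, 'ax': 0.0, 'ay': 0.0, 'az': 0.0, 'jaw': -1}
rows 6
9 x {'dx': 0.3521, 'dy': 0.7541, 'dz': 0.0, 'ax': 0.0, 'ay': 0.0, 'az': -0.1308, 'jaw': -1}
rows 9
6 x {'dx': 0.0, 'dy': -0.0, 'dz': 0.15, 'ax': 0.0, 'ay': 0.0, 'az': -0.0, 'jaw': -1}
rows 6
```

>>> apply_moves([
  {"dx": -0.832,"dy": -0.0391,"dz": 0,"ax": 0,"ay": 0,"az": -0.3692,"jaw": 0},
  {"dx": -0.832,"dy": -0.0391,"dz": 0,"ax": 0,"ay": 0,"az": -0.3692,"jaw": 0},
  {"dx": -0.832,"dy": -0.0391,"dz": 0,"ax": 0,"ay": 0,"az": -0.3692,"jaw": 0},
  {"dx": -0.832,"dy": -0.0391,"dz": 0,"ax": 0,"ay": 0,"az": -0.3692,"jaw": 0},
  {"dx": -0.832,"dy": -0.0391,"dz": 0,"ax": 0,"ay": 0,"az": -0.3692,"jaw": 0},
  {"dx": -0.832,"dy": -0.0391,"dz": 0,"ax": 0,"ay": 0,"az": -0.3692,"jaw": 0},
  {"dx": -0.832,"dy": -0.0391,"dz": 0,"ax": 0,"ay": 0,"az": -0.3692,"jaw": 0},
  {"dx": -0.832,"dy": -0.0391,"dz": 0,"ax": 0,"ay": 0,"az": -0.3692,"jaw": 0},
  {"dx": -0.832,"dy": -0.0391,"dz": 0,"ax": 0,"ay": 0,"az": -0.3692,"jaw": 0},
  {"dx": -0.832,"dy": -0.0391,"dz": 0,"ax": 0,"ay": 0,"az": -0.3692,"jaw": 0},
  {"dx": -0.832,"dy": -0.0391,"dz": 0,"ax": 0,"ay": 0,"az": -0.3692,"jaw": 0},
])

```text
t: 35.62
tcp_pos: [574.4, -29.9, 182.0]
tool_rot: [0.099, 0.995, 0.0, -0.0]
contact_force: [0.7, -1.1, -0.6]
width: 42.9
grip_force: 0.0
```

```bash
python3 - <<'E'
from h import *
from workcell import r,vision
o=r.get_obs();print(o['t'],o['tcp_pos'],np.round(o['joint_pos'],2))
t,s=[vision.camera(n) for n in('top','scene')];pickle.dump((t,s),open('hood2.pkl','wb'))
t0,s0=pickle.load(open('hood.pkl','rb'))
for c in(s0,s):
  for k in comps(c,(205,180,70,55),lambda i:i.min(-1)>130,amin=200):print('scene hood top',rect(k))
E
```

```text
35.625 [574.41225283 -29.85044645 182.00352097] [-0.05  0.13  0.13  1.57  0.    0.15]
scene hood top (array([241.5, 199.3,  58.3,  40.3]), -1.0709)
```

```bash
python3 - <<'E'
from h import *
t,s=pickle.load(open('hood2.pkl','rb'));t0,s0=pickle.load(open('hood.pkl','rb'))
for n,a,b,bx in(('scene',s0,s,(205,205,60,25)),('top',t0,t,(225,135,70,20))):
    x,y,w,h=bx;d=cv2.absdiff(a['pixels'][y:y+h,x:x+w],b['pixels'][y:y+h,x:x+w]).max(-1);print(n,(d>40).sum(),d.size)
E
```

```text
scene 598 1500
top 952 1400
```

>>> apply_moves([
  {"dx": 0,"dy": 0,"dz": 0.07,"ax": 0,"ay": 0,"az": 0,"jaw": 0},
  {"dx": 0,"dy": 0,"dz": 0.14,"ax": 0,"ay": 0,"az": 0,"jaw": 0},
  {"dx": 0,"dy": 0,"dz": 0.14,"ax": 0,"ay": 0,"az": 0,"jaw": 0},
])

```text
t: 36.1
tcp_pos: [573.3, -30.1, 124.1]
tool_rot: [0.099, 0.995, -0.0, -0.002]
contact_force: [-0.1, -0.2, 0.8]
width: 42.7
grip_force: 0.0
```

```bash
python3 - <<'E'
from h import *
from workcell import r,vision
t,s=[vision.camera(n) for n in('top','scene')];pickle.dump((t,s),open('hood3.pkl','wb'))
cv2.imwrite('pics/hood3.png',np.hstack([crop(t,222,135,72,95,5),crop(s,205,160,75,95,5)]))
E
```

```text
(no output)
```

View pics/hood3.png

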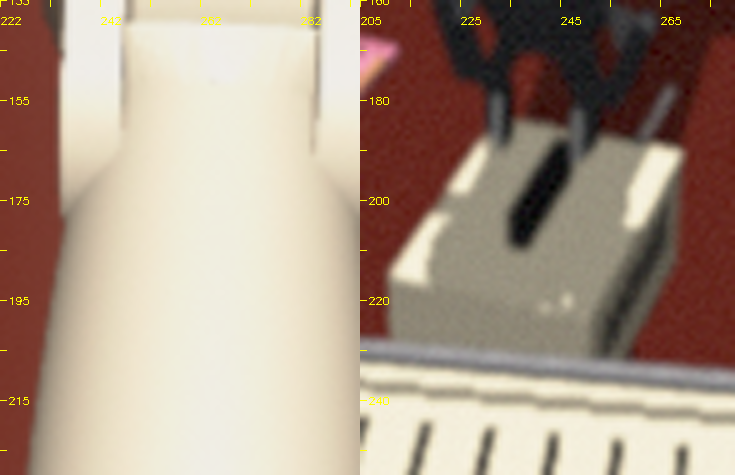

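The hood hasn't moved: its near corner is still at scene (250,223), and the fingers straddle the ridge. I'll go down and grip.

>>> apply_moves([
  {"dx": 0,"dy": 0,"dz": 0.04,"ax": 0,"ay": 0,"az": 0,"jaw": 0},
  {"dx": 0,"dy": 0,"dz": 0.07,"ax": 0,"ay": 0,"az": 0,"jaw": 0},
  {"dx": 0,"dy": 0,"dz": 0.095,"ax": 0,"ay": 0,"az": 0,"jaw": 0},
  {"dx": 0,"dy": 0,"dz": 0.095,"ax": 0,"ay": 0,"az": 0,"jaw": 0},
])

```text
t: 36.7
tcp_pos: [573.8, -30.3, 86.9]
tool_rot: [0.099, 0.995, 0.0, -0.001]
contact_force: [0.0, -0.6, -0.2]
width: 42.7
grip_force: 0.0
```

>>> apply_moves([
  {"dx": 0,"dy": 0,"dz": 0,"ax": 0,"ay": 0,"az": 0,"jaw": -1},
  {"dx": 0,"dy": 0,"dz": 0,"ax": 0,"ay": 0,"az": 0,"jaw": -1},
  {"dx": 0,"dy": 0,"dz": 0,"ax": 0,"ay": 0,"az": 0,"jaw": -1},
  {"dx": 0,"dy": 0,"dz": 0,"ax": 0,"ay": 0,"az": 0,"jaw": -1},
  {"dx": 0,"dy": 0,"dz": 0,"ax": 0,"ay": 0,"az": 0,"jaw": -1},
  {"dx": 0,"dy": 0,"dz": 0,"ax": 0,"ay": 0,"az": 0,"jaw": -1},
], force=70)

```text
t: 37.45
tcp_pos: [574.8, -30.3, 88.5]
tool_rot: [0.099, 0.995, 0.0, 0.0]
contact_force: [0.0, 0.6, 4.4]
width: 12.7
grip_force: 69.1
```

>>> apply_moves([
  {"dx": 0,"dy": 0,"dz": -0.05,"ax": 0,"ay": 0,"az": 0,"jaw": -1},
  {"dx": 0,"dy": 0,"dz": -0.13,"ax": 0,"ay": 0,"az": 0,"jaw": -1},
  {"dx": 0,"dy": 0,"dz": -0.22,"ax": 0,"ay": 0,"az": 0,"jaw": -1},
  {"dx": 0,"dy": 0,"dz": -0.2925,"ax": 0,"ay": 0,"az": 0,"jaw": -1},
  {"dx": 0,"dy": 0,"dz": -0.2925,"ax": 0,"ay": 0,"az": 0,"jaw": -1},
  {"dx": 0,"dy": 0,"dz": -0.2925,"ax": 0,"ay": 0,"az": 0,"jaw": -1},
])

```text
t: 38.2
tcp_pos: [574.0, -30.3, 203.1]
tool_rot: [0.099, 0.995, 0.0, -0.001]
contact_force: [0.3, -0.7, -3.0]
width: 12.7
grip_force: 68.6
```

>>> apply_moves([
  {"dx": 0.0352,"dy": 0.0754,"dz": 0,"ax": 0,"ay": 0,"az": -0.0131,"jaw": -1},
  {"dx": 0.0704,"dy": 0.1508,"dz": 0,"ax": 0,"ay": 0,"az": -0.0262,"jaw": -1},
  {"dx": 0.1056,"dy": 0.2262,"dz": 0,"ax": 0,"ay": 0,"az": -0.0392,"jaw": -1},
  {"dx": 0.1408,"dy": 0.3016,"dz": 0,"ax": 0,"ay": 0,"az": -0.0523,"jaw": -1},
  {"dx": 0.1761,"dy": 0.3771,"dz": 0,"ax": 0,"ay": 0,"az": -0.0654,"jaw": -1},
  {"dx": 0.2113,"dy": 0.4525,"dz": 0,"ax": 0,"ay": 0,"az": -0.0785,"jaw": -1},
  {"dx": 0.2465,"dy": 0.5279,"dz": 0,"ax": 0,"ay": 0,"az": -0.0916,"jaw": -1},
  {"dx": 0.2817,"dy": 0.6033,"dz": 0,"ax": 0,"ay": 0,"az": -0.1046,"jaw": -1},
  {"dx": 0.3169,"dy": 0.6787,"dz": 0,"ax": 0,"ay": 0,"az": -0.1177,"jaw": -1},
  {"dx": 0.3521,"dy": 0.7541,"dz": 0,"ax": 0,"ay": 0,"az": -0.1308,"jaw": -1},
  {"dx": 0.3521,"dy": 0.7541,"dz": 0,"ax": 0,"ay": 0,"az": -0.1308,"jaw": -1},
  {"dx": 0.3521,"dy": 0.7541,"dz": 0,"ax": 0,"ay": 0,"az": -0.1308,"jaw": -1},
])

```text
t: 39.7
tcp_pos: [495.3, 292.7, 203.6]
tool_rot: [-0.106, 0.994, -0.0, -0.001]
contact_force: [-0.3, -0.7, -3.3]
width: 12.8
grip_force: 68.9
```

>>> apply_moves([
  {"dx": 0,"dy": 0,"dz": 0.04,"ax": 0,"ay": 0,"az": 0,"jaw": -1},
  {"dx": 0,"dy": 0,"dz": 0.08,"ax": 0,"ay": 0,"az": 0,"jaw": -1},
  {"dx": 0,"dy": 0,"dz": 0.12,"ax": 0,"ay": 0,"az": 0,"jaw": -1},
  {"dx": 0,"dy": 0,"dz": 0.15,"ax": 0,"ay": 0,"az": 0,"jaw": -1},
  {"dx": 0,"dy": 0,"dz": 0.15,"ax": 0,"ay": 0,"az": 0,"jaw": -1},
  {"dx": 0,"dy": 0,"dz": 0.15,"ax": 0,"ay": 0,"az": 0,"jaw": -1},
])

```text
t: 40.45
tcp_pos: [495.9, 293.3, 145.6]
tool_rot: [-0.106, 0.994, 0.0, 0.0]
contact_force: [-0.9, 0.7, -3.2]
width: 12.6
grip_force: 68.8
```

```bash
python3 - <<'E'
from h import *
from workcell import r,vision
o=r.get_obs();p=o['tcp_pos'];Rm=Ro.from_quat(o['tool_rot']).as_matrix();print(p,cur()[0],o['contact_force'])
t,s=[vision.camera(n) for n in('top','scene')];pickle.dump((t,s),open('hood4.pkl','wb'))
hx=Rm[:,0]*np.sign(Rm[0,0]);hy=np.cross([0,0,1],hx);B=p-[0,0,88]
# predicted hood edges: scene near face (+x) top and left/right, bottom
def e(P0,dirn,w):
    q=proj(s,[P0-dirn*w,P0,P0+dirn*w]);g=cross(s,q[0],q[2]);u=q[2]-q[0]
    return None if g is None else round(float((g-q[1])@u/(u@u)*2*w),1)
print('left wall (y-63)',[e(B+hx*96-hy*63+[0,0,z],hy,6) for z in(20,40,60)],'right',[e(B+hx*96+hy*63+[0,0,z],hy,6) for z in(20,40,60)])
print('top left',[e(B+hx*a-hy*63+[0,0,84],hy,6) for a in(-60,-30,0,30,60)],'right',[e(B+hx*a+hy*63+[0,0,84],hy,6) for a in(-60,-30,0,30,60)])
print('near top',[e(B+hx*96+hy*b+[0,0,84],hx,8) for b in(-40,-20,20,40)],'far top',[e(B-hx*96+hy*b+[0,0,84],hx,8) for b in(-50,-40,40,50)])
print('near bottom z',[e(B+hx*96+hy*b,np.array([0,0,1.]),6) for b in(-40,0,40)])
cv2.imwrite('pics/hc.png',np.hstack([crop(t,105,140,80,120,4),crop(s,295,140,80,120,4)]))
E
```

```text
[495.8569176  293.26445216 145.55168493] [495.70774527 293.05821839 145.        ] [-0.8872806   0.6984446  -3.21363975]
left wall (y-63) [1.1, 1.5, -0.3] right [2.3, 2.0, 2.3]
top left [-0.2, 0.4, -0.6, 0.2, 0.4] right [2.1, 2.1, 1.0, 0.0, -3.3]
near top [1.8, -0.4, 4.3, 3.6] far top [-0.4, -0.0, -4.0, -7.4]
near bottom z [-5.8, -0.3, -3.5]
```

View pics/hc.png

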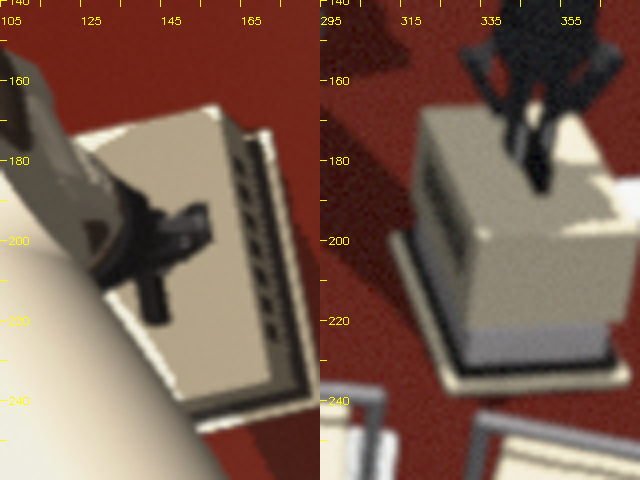

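>>> apply_moves([
  {"dx": 0,"dy": 0,"dz": 0.02,"ax": 0,"ay": 0,"az": 0,"jaw": -1},
  {"dx": 0,"dy": 0,"dz": 0.03,"ax": 0,"ay": 0,"az": 0,"jaw": -1},
  {"dx": 0,"dy": 0,"dz": 0.04,"ax": 0,"ay": 0,"az": 0,"jaw": -1},
  {"dx": 0,"dy": 0,"dz": 0.04,"ax": 0,"ay": 0,"az": 0,"jaw": -1},
  {"dx": 0,"dy": 0,"dz": 0.04,"ax": 0,"ay": 0,"az": 0,"jaw": -1},
])

```text
t: 41.18
tcp_pos: [495.7, 293.2, 129.2]
tool_rot: [-0.106, 0.994, 0.0, 0.0]
contact_force: [0.6, -0.5, -2.6]
width: 12.9
grip_force: 68.8
```

>>> apply_moves([
  {"dx": 0,"dy": 0,"dz": 0.01,"ax": 0,"ay": 0,"az": 0,"jaw": -1},
  {"dx": 0,"dy": 0,"dz": 0.02,"ax": 0,"ay": 0,"az": 0,"jaw": -1},
  {"dx": 0,"dy": 0,"dz": 0.03,"ax": 0,"ay": 0,"az": 0,"jaw": -1},
  {"dx": 0,"dy": 0,"dz": 0.0475,"ax": 0,"ay": 0,"az": 0,"jaw": -1},
  {"dx": 0,"dy": 0,"dz": 0.0475,"ax": 0,"ay": 0,"az": 0,"jaw": -1},
])

```text
t: 41.8
tcp_pos: [495.3, 293.0, 109.2]
tool_rot: [-0.106, 0.994, -0.0, -0.001]
contact_force: [-0.3, 0.2, -2.7]
width: 12.2
grip_force: 68.8
```

>>> apply_moves([
  {"dx": 0,"dy": 0,"dz": 0.01,"ax": 0,"ay": 0,"az": 0,"jaw": -1},
  {"dx": 0,"dy": 0,"dz": 0.015,"ax": 0,"ay": 0,"az": 0,"jaw": -1},
  {"dx": 0,"dy": 0,"dz": 0.02,"ax": 0,"ay": 0,"az": 0,"jaw": -1},
  {"dx": 0,"dy": 0,"dz": 0.025,"ax": 0,"ay": 0,"az": 0,"jaw": -1},
  {"dx": 0,"dy": 0,"dz": 0.025,"ax": 0,"ay": 0,"az": 0,"jaw": -1},
])

```text
t: 42.42
tcp_pos: [496.0, 293.4, 101.8]
tool_rot: [-0.106, 0.994, 0.001, 0.001]
contact_force: [-3.7, -1.0, 8.7]
width: 12.8
grip_force: 70.6
```

>>> apply_moves([
  {"dx": 0,"dy": 0,"dz": 0.005,"ax": 0,"ay": 0,"az": 0,"jaw": -1},
  {"dx": 0,"dy": 0,"dz": 0.01,"ax": 0,"ay": 0,"az": 0,"jaw": -1},
  {"dx": 0,"dy": 0,"dz": 0.01,"ax": 0,"ay": 0,"az": 0,"jaw": -1},
  {"dx": 0,"dy": 0,"dz": 0.01,"ax": 0,"ay": 0,"az": 0,"jaw": -1},
])

```text
t: 42.92
tcp_pos: [495.9, 293.4, 98.6]
tool_rot: [-0.106, 0.994, 0.001, 0.001]
contact_force: [-5.7, -3.2, 14.4]
width: 13.0
grip_force: 71.1
```

Sliding down; press on to the stop.

>>> apply_moves([
  {"dx": 0,"dy": 0,"dz": 0.004,"ax": 0,"ay": 0,"az": 0,"jaw": -1},
  {"dx": 0,"dy": 0,"dz": 0.008,"ax": 0,"ay": 0,"az": 0,"jaw": -1},
  {"dx": 0,"dy": 0,"dz": 0.008,"ax": 0,"ay": 0,"az": 0,"jaw": -1},
  {"dx": 0,"dy": 0,"dz": 0.008,"ax": 0,"ay": 0,"az": 0,"jaw": -1},
])

```text
t: 43.42
tcp_pos: [496.0, 293.4, 98.5]
tool_rot: [-0.106, 0.994, 0.001, 0.002]
contact_force: [-14.2, -6.8, 36.1]
width: 12.8
grip_force: 74.4
```

>>> apply_moves([
  {"dx": 0,"dy": 0,"dz": -0.014,"ax": 0,"ay": 0,"az": 0,"jaw": 0},
  {"dx": 0,"dy": 0,"dz": -0.014,"ax": 0,"ay": 0,"az": 0,"jaw": 0},
  {"dx": 0,"dy": 0,"dz": -0.014,"ax": 0,"ay": 0,"az": 0,"jaw": 0},
  {"dx": 0,"dy": 0,"dz": -0.014,"ax": 0,"ay": 0,"az": 0,"jaw": 0},
  {"dx": 0,"dy": 0,"dz": -0.014,"ax": 0,"ay": 0,"az": 0,"jaw": 0},
  {"dx": 0,"dy": 0,"dz": -0.06,"ax": 0,"ay": 0,"az": 0,"jaw": 0},
  {"dx": 0,"dy": 0,"dz": -0.12,"ax": 0,"ay": 0,"az": 0,"jaw": 0},
  {"dx": 0,"dy": 0,"dz": -0.12,"ax": 0,"ay": 0,"az": 0,"jaw": -1},
  {"dx": 0,"dy": 0,"dz": -0.12,"ax": 0,"ay": 0,"az": 0,"jaw": -1},
  {"dx": 0,"dy": 0,"dz": -0.12,"ax": 0,"ay": 0,"az": 0,"jaw": -1},
  {"dx": 0,"dy": 0,"dz": -0.12,"ax": 0,"ay": 0,"az": 0,"jaw": -1},
])

```text
t: 44.8
tcp_pos: [495.4, 293.0, 140.2]
tool_rot: [-0.106, 0.994, -0.0, -0.0]
contact_force: [-0.2, 0.5, -0.4]
width: -0.2
grip_force: 0.0
```

>>> apply_moves([
  {"dx": 0,"dy": 0,"dz": 0.03,"ax": 0,"ay": 0,"az": 0,"jaw": -1},
  {"dx": 0,"dy": 0,"dz": 0.045,"ax": 0,"ay": 0,"az": 0,"jaw": -1},
  {"dx": 0,"dy": 0,"dz": 0.055,"ax": 0,"ay": 0,"az": 0,"jaw": -1},
  {"dx": 0,"dy": 0,"dz": 0.055,"ax": 0,"ay": 0,"az": 0,"jaw": -1},
  {"dx": 0,"dy": 0,"dz": 0.055,"ax": 0,"ay": 0,"az": 0,"jaw": -1},
])

```text
t: 45.42
tcp_pos: [495.4, 293.0, 122.0]
tool_rot: [-0.106, 0.994, 0.001, 0.001]
contact_force: [-9.8, -5.8, 25.6]
width: -0.1
grip_force: 12.7
```

>>> apply_moves([
  {"dx": 0,"dy": 0,"dz": -0.1,"ax": 0,"ay": 0,"az": 0,"jaw": -1},
  {"dx": 0,"dy": 0,"dz": -0.25,"ax": 0,"ay": 0,"az": 0,"jaw": -1},
  {"dx": 0,"dy": -0.3,"dz": -0.3,"ax": 0,"ay": 0,"az": 0,"jaw": -1},
  {"dx": 0,"dy": -0.6,"dz": -0.3,"ax": 0,"ay": 0,"az": 0,"jaw": -1},
  {"dx": 0,"dy": -0.8,"dz": -0.3,"ax": 0,"ay": 0,"az": 0,"jaw": -1},
  {"dx": 0,"dy": -0.8,"dz": -0.3,"ax": 0,"ay": 0,"az": 0,"jaw": -1},
  {"dx": 0,"dy": -0.8,"dz": -0.3,"ax": 0,"ay": 0,"az": 0,"jaw": -1},
  {"dx": 0,"dy": -0.8,"dz": -0.3,"ax": 0,"ay": 0,"az": 0,"jaw": -1},
])

```text
t: 46.42
tcp_pos: [563.6, -23.2, 238.0]
tool_rot: [-0.104, 0.995, -0.0, -0.0]
contact_force: [0.2, 0.5, -0.6]
width: -0.4
grip_force: 0.0
```

```bash
python3 - <<'E'
from h import *
from workcell import r,vision
o=r.get_obs();print(o['t'],o['tcp_pos'],o['contact_force'])
t,s=[vision.camera(n) for n in('top','scene')]
for k in comps(t,(100,150,95,110),lambda i:i.min(-1)>140,amin=500):print(rect(onz(t,k,94)))
cv2.imwrite('pics/end.png',np.hstack([cv2.resize(t['pixels'],(400,300)),cv2.resize(s['pixels'],(400,300))]))
E
```

```text
46.425 [563.56885889 -23.15414176 238.01439974] [ 0.1640994   0.46829649 -0.59210839]
(array([497.3, 293.4, 193.5, 127.8]), 0.2138)
```

View pics/end.png

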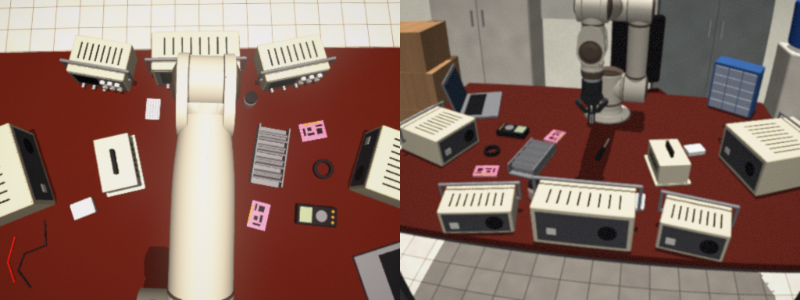

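The ridge top reads 122.0 mm, which is exactly seated. The hood sits square on the cage, the stand is empty and the bystanders haven't moved. Handing in.

```bash
python3 -c "
from workcell import r
print(r.finish_job())"
```

```text
the job is handed in; nothing more can be done
None
```

The three cards in the stand are now fully home in the cage (top edges all 84 mm above the bench), the hood is seated over them (ridge top at 122.0 mm), the gripper is clear, and I handed the job in at about 46 s; no verdict was returned.

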